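# Square a curling handle into the fitting jig, close the sled and lay the retaining bar

### The arm

A 7-joint arm with a two-finger parallel gripper is mounted at the origin on the work surface. World frame = base frame: x ahead of the robot, y to its left, z up, the work surface at z = 0. Lengths are in m, angles in rad, forces in N, time in s.
With the tool pointing down it reaches from about 0.4 to 0.875 m from the base axis. Payload 6.5 kg.
Tool frame: the origin (TCP) lies midway between the tips of the shut fingers; the grasp point (between the pads) lies 19 mm behind it (manip.grip_point_offset is the distance from the TCP to the grasp point, in m); y points along the fingers, x is the direction in which the jaws open and shut, and the axes are right-handed (so a half turn about y gives the same grasp; the last joint's range is limited). The gripper opens to 88 mm and grips with 3 to 60 N. Pads are 18 mm wide; open, the fingers measure 123 mm over their backs; the gripper's body (75 mm by 187 mm) begins 45 mm behind the grasp point.
Start: joints at [-1.282, 0.536, -0.004, 1.538, 0.003, 1.067, -0.071], TCP at [0.226, 0.61, 0.239] pointing down, gripper open.
Joint ranges: [-2.7, 2.7], [-0.37, 2.16], [-1.27, 1.26], [0.24, 2.4], [-1.31, 4.45], [0.19, 1.91], [-2.76, 2.76]. Speed limits (rad/s): [2.39, 2.39, 3.14, 3.14, 3.14, 3.14, 3.14].

### API

Orientations are given as a unit quaternion [x, y, z, w].
In Python, from workcell import manip, eyes gives the robot as it stands. The module is installed in compiled form; this text tells all that it offers.
- The arm moves only by the tool move_arm, never from a script. Its argument "increments" is a list of rows, each a list of 7 numbers: the shift along the tool's x, y, z in m, then the turn, a rotation vector about the tool's x, y, z in degrees, then the closure, from 0 (fully open) to 1 (shut). A call has exactly 10 rows; each row shifts and turns the pose as measured when the row begins, along the tool's axes as they then stand; what a row does not reach is not made up. A row lasts 1/10 s, in which the tool goes at most 50 mm and 8.59 degrees, less where a joint would pass 70% of its speed; a pose out of reach is approached as far as the arm can. A call with a gripper value outside its range is refused whole. The fingers move at their own pace and stop on an object; the grip force is fixed at half the most. Time passes only in rows, so rows that do not move let the fingers close, or fill a call up. It gives the time, the measured TCP pose, the force and the opening at its end, in the units of the state.
- manip.read_state(): the state, without advancing time (a new reading comes with each control period).
- eyes.camera(name): name is "scene" or "top" or "wrist"; returns a dict with "img" (384x512x3 uint8, red, green, blue), "mtx" (3x3 intrinsics, pixels), "rvec" (rotation vector, rad) and "tvec" (3), from world to camera coordinates, as OpenCV has them. Camera axes: x right, y down, z forward; pixel columns grow to the right and rows downward; lengths in m; the calibration is good to about 2 mm. The wrist camera is an equidistant fisheye: a pixel r from the principal point sees the ray r / f radians off the axis. A picture is of the moment at which its call begins. There is no depth.
- manip.close_job(): hands the job in, once; it reports no verdict.
Trained networks look in a picture, given as the dict that the camera call returned (one of the last four; its "shot" number tells which), for a name from the list of things; names that differ only in an ending like _2 or _b are one class to them, and where a whole thing is asked for, a point or a joint stands for the part that bears it (a point fixed in the world has none). Each returns a list of dicts, best first, with "p" (0 to 1); they miss things now and then, are a little off and sometimes report something else, mostly with a low value. They report only what shows in the picture. A call takes as long as a camera call. They do not tell look-alikes from the thing itself.
- eyes.boxes_of(picture, thing): "rect" ([centre column, centre row, width, height] in pixels, round what is visible of it).
The state is a dict: "t": time; "qpos": joint angles; "dq": joint speeds; "effort": joint torques, N m; "ee_pos": TCP position; "tool_rot": TCP orientation; "contact_force": force on the tool from outside, world axes, zero at the start; "torque": the same for the moment, N m; "gripper_width": finger opening in m.
Only numpy, scipy, OpenCV 4.12 (cv2) and the standard library are available. Lean on these libraries where they do the work, as an engineer would, in place of code of your own. Each camera call takes 0.05 s, during which the arm holds its last target.

### The job

Get the yellow curling handle held in the fitting jig: set its flat foot down between the back fence and the front support, grip end over the short end fence, and push it square and flush against the long back fence. Then slide the aluminium sled along its rail until it has closed up on the foot's free end and the foot sits fully home in the corner of the two fences. Finally lay the dark steel retaining bar, centred, across the two supports, between their cheeks so that it bridges the foot, let go, and leave the sleeve, bumper ring and hex key where they are.

Things in the scene. Friction and masses are not known exactly. Their poses are not given: they have to be found in the camera images.
- jig: Steel jig fixed to the shelf. Origin: inside corner of its two fences at shelf level, z up. Back fence: face x = 0, y from 0 to -360 mm, 18 high, 16 thick (to +x). End fence: face y = 0, x from 0 to -90 mm, 18 high, 15 thick (to +y). The foot lies on the shelf at x < 0, y < 0. A rail 14 wide, 16 high runs along y at x = +30 mm. Two bar supports stand at y = -110 mm.
- support_front (a point): Middle of the flat top of the front bar support: a grey block 30 (jig x) by 40 (jig y) by 24 mm high at jig x = -100, y = -110 mm, 85 mm clear of the back fence. Along its -y and +y edges stand cheeks 5 mm thick, 8 mm high, leaving a 30 mm wide gap for the bar. Axes as the jig.
- support_rear (a point): Middle of the flat top of the rear bar support, the same block with cheeks as the front one, at jig x = +65, y = -110 mm, top 24 mm above the shelf. Axes as the jig.
- handle: Yellow plastic curling handle, loose, 0.35 kg. Foot 140 (x) by 60 (y) by 20 mm; a 22 mm neck rises from its middle and bends into a level 22 mm grip bar, axis 52 mm up, reaching x = +96 mm (beyond the foot). Origin: centre of the foot's underside; x toward the grip's free end, z up. Home in the jig: x along jig +y, -y side on the back fence, +x end on the end fence.
- handle_grip (a point): On the centre line of the handle's grip bar, 30 mm from the neck's axis and 52 mm above the underside of the foot; a place to pinch across the bar. Axes as the handle.
- foot_corner (a point): The foot's lower corner at x = +70, y = -30 mm of the handle: it belongs in the jig's corner (the jig's origin).
- foot_tail (a point): The foot's lower corner at x = -70, y = -30 mm of the handle: the other end of the edge that lies along the back fence, on the free end that the sled closes on.
- sled (a joint): Position of the aluminium sled on the rail, m: 0 to 0.18, growing along the jig's +y toward the end fence. The paddle's face is at jig y = -0.300 + joint value; it stands against the end of a foot that is fully home at 0.160. The sled stays where it is left (about 2 N to slide it).
- sled_face (a point): Middle of the sled's paddle face, which looks along the jig's +y; the paddle hangs in front of the back fence (jig x -46 to -6 mm, from 3 to 31 mm above the shelf). Axes as the jig.
- sled_grip (a point): Middle of the sled's upright grip block, 26 (jig x) by 16 (jig y) by 32 mm tall, from 30 to 62 mm above the shelf; 30 mm behind (-y of) the paddle face. The sled's body under it is 36 (jig x) by 56 (jig y), top 31 mm above the shelf. Axes as the jig.
- bar: Plain dark steel retaining bar, loose, 210 (x) by 20 (y) by 8 mm, about 0.32 kg, with a square 20 by 20 mm grip block standing 25 mm above its middle (top 33 mm over the underside). Origin: centre of the underside; x along the bar; z up.
- sleeve: Chrome handle sleeve standing on end, 32 mm diameter, 55 mm tall; bystander. Origin at the centre of its underside.
- bumper: Black rubber bumper ring lying flat, 72 mm outside, 48 mm inside, 14 mm thick; bystander. Origin at the centre of its underside.
- hexkey: Steel L-shaped hex key lying flat, 110 by 34 mm, 8 mm thick; bystander. Origin under the middle of its long leg, x along that leg.
There are look-alikes about, which are no part of the job. Of the things that look like the handle, the middle-sized one is meant.

How it is judged:
On the way, in this order (a step that is already met when the one before it is completed fails the run):
1. the foot stands on the shelf in the jig, square and flush against the back fence (x of foot_corner in the frame of jig between -0.003 and 0.003 m and x of foot_tail in the frame of jig between -0.003 and 0.003 m and z of foot_corner in the frame of jig between -0.003 and 0.003 m and z of foot_tail in the frame of jig between -0.003 and 0.003 m and angle between handle's own z axis and vertical below 0.04 rad and y of foot_corner in the frame of jig between -0.06 and 0.003 m), for 0.2 s.
2. the foot is fully home in the fence corner with the sled closed up on its free end (x of foot_corner in the frame of jig between -0.003 and 0.003 m and x of foot_tail in the frame of jig between -0.003 and 0.003 m and z of foot_corner in the frame of jig between -0.003 and 0.003 m and z of foot_tail in the frame of jig between -0.003 and 0.003 m and angle between handle's own z axis and vertical below 0.04 rad and y of foot_corner in the frame of jig between -0.003 and 0.003 m and y of foot_tail in the frame of sled_face below 0.003 m), for 0.2 s.
3. the bar lies across both supports, between the cheeks (x of bar in the frame of jig between -0.0355 and 0.0005 m and y of bar in the frame of jig between -0.118 and -0.102 m and z of bar in the frame of jig between 0.021 and 0.027 m and angle between the x axis of bar and the x axis of jig, either way round below 0.09 rad and angle between bar's own z axis and vertical below 0.03 rad), for 0.2 s.
At the end, for the whole second after the job is handed in: Foot flat on the shelf in the corner, within 3 mm of both fences along its back edge and end; sled paddle within 3 mm of its free end; bar flat on both supports between the cheeks (8 mm across, 18 mm lengthwise, 0.09 rad); handle and bar at rest (all of step 2 and all of step 3 and linear speed of each of handle, bar below 0.01 m/s); the robot touches nothing.
It fails at once if the chrome sleeve is moved more than 25 mm (distance of sleeve from where it was at the start of the episode above 0.025 m).
It fails at once if the bumper ring is moved more than 25 mm (distance of bumper from where it was at the start of the episode above 0.025 m).
It fails at once if the hex key is moved more than 25 mm (distance of hexkey from where it was at the start of the episode above 0.025 m).
It also fails if it takes over 72 s, if anything falls off the work surface, if the arm or the gripper's body presses on something with over 40 N, if the wrist force passes 120 N, or if a joint passes its speed limit or range.

## Working session

There is one attempt and no reset: what is moved stays moved. The work goes in short steps, Python scripts to look and compute and a tool call to move; the robot and the scene stay as the last step left them, time stands still between calls to the robot, and variables do not carry over. Pictures are saved under pics/ and viewed, and the job is handed in when it is done.

Besides the shell and the picture viewer there is one more tool, called after ">>>" as name(argument=value, ...) on one line, values as JSON. move_arm: Moves the arm, as the interface text tells. Its arguments: {"type":"object","properties":{"increments":{"type":"array"}},"required":["increments"]}

```bash
mkdir -p pics; ls
cat > h.py <<'E'
import numpy as np, cv2
from workcell import manip, eyes
def snap(n,fn):
    p=eyes.camera(n); cv2.imwrite('pics/'+fn,p['img'][:,:,::-1]); return p
def RT(p):
    return cv2.Rodrigues(np.array(p['rvec'],float))[0], np.array(p['tvec'],float).ravel()
def ray(p,u,v,z):
    R,t=RT(p);K=np.array(p['mtx']);c=-R.T@t
    d=R.T@np.array([(u-K[0,2])/K[0,0],(v-K[1,2])/K[1,1],1])
    return c+d*(z-c[2])/d[2]
def proj(p,X):
    R,t=RT(p);K=np.array(p['mtx']);x=(R@np.array(X,float).T).T+t
    return np.c_[x[...,0]/x[...,2]*K[0,0]+K[0,2], x[...,1]/x[...,2]*K[1,1]+K[1,2]]
E
python3 - <<'E'
from h import *
ps={n:snap(n,n+'0.png') for n in('scene','top','wrist')}
for n in('scene','top'):
    p=ps[n];R,t=RT(p);print(n,-R.T@t,p['mtx'][0][0],R[2])
    cv2.imwrite('pics/%s0b.png'%n,cv2.resize(p['img'][:,:,::-1],(800,600),interpolation=cv2.INTER_CUBIC))
    for th in('jig','handle','sled','bar','sleeve','bumper','hexkey'):
        for b in eyes.boxes_of(p,th):
            if b['p']>.3:print(th,round(b['p'],2),np.round(b['rect']), np.round(ray(p,*b['rect'][:2],0.01),3))
s=manip.read_state();print(s['ee_pos'],s['tool_rot'],s['t'],s['gripper_width'],s['contact_force'])
E
```

```text
pics
scene [ 1.26858546 -0.47728401  0.74884165] 407.02924806289894 [-0.71113089  0.38875637 -0.58579975]
jig 0.86 [270. 239. 132.  72.] [ 0.588 -0.073  0.01 ]
jig 0.63 [235. 252.  24.  36.] [ 0.587 -0.174  0.01 ]
handle 0.98 [306. 134.  51.  29.] [0.148 0.339 0.01 ]
handle 0.77 [360. 161.  22.  30.] [0.399 0.392 0.01 ]
handle 0.75 [325. 169.  47.  43.] [0.383 0.257 0.01 ]
handle 0.39 [380. 214.  15.  22.] [0.65  0.251 0.01 ]
sled 0.78 [237. 253.  23.  34.] [ 0.591 -0.171  0.01 ]
sled 0.58 [271. 235. 134.  77.] [ 0.576 -0.063  0.01 ]
bar 0.91 [184. 224.  44.  38.] [ 0.419 -0.251  0.01 ]
sleeve 0.78 [380. 216.  15.  25.] [0.656 0.245 0.01 ]
bumper 0.8 [397. 192.  27.  13.] [0.593 0.371 0.01 ]
hexkey 0.6 [323. 171.  38.  39.] [0.392 0.242 0.01 ]
hexkey 0.5 [138. 292.  28.  32.] [ 0.591 -0.426  0.01 ]
top [ 0.25925698 -0.03255167  1.20738397] 388.12743781332 [ 0.13734951 -0.00627425 -0.99050277]
jig 0.75 [271. 151. 121.  60.] [ 0.568 -0.075  0.01 ]
handle 0.81 [126. 202.  25.  34.] [0.41  0.378 0.01 ]
handle 0.75 [172. 207.  20.  52.] [0.394 0.233 0.01 ]
handle 0.62 [143. 283.  39.  78.] [0.164 0.316 0.01 ]
handle 0.36 [271. 152. 122.  61.] [ 0.565 -0.076  0.01 ]
sled 0.87 [304. 144.  17.  26.] [ 0.591 -0.179  0.01 ]
sled 0.63 [383. 144.  12.  29.] [ 0.587 -0.431  0.01 ]
bar 0.56 [330. 202.  21.  62.] [ 0.404 -0.257  0.01 ]
sleeve 0.55 [175. 120.  15.  17.] [0.674 0.232 0.01 ]
bumper 0.7 [126. 150.  25.  21.] [0.576 0.383 0.01 ]
[0.22579637 0.60950542 0.2387126 ] [ 0.58039843  0.40391337 -0.40391162 -0.58038526] 0.85 0.08802146261152256 [-0.56271672  0.17121938 -0.30748411]
```

View pics/scene0b.png

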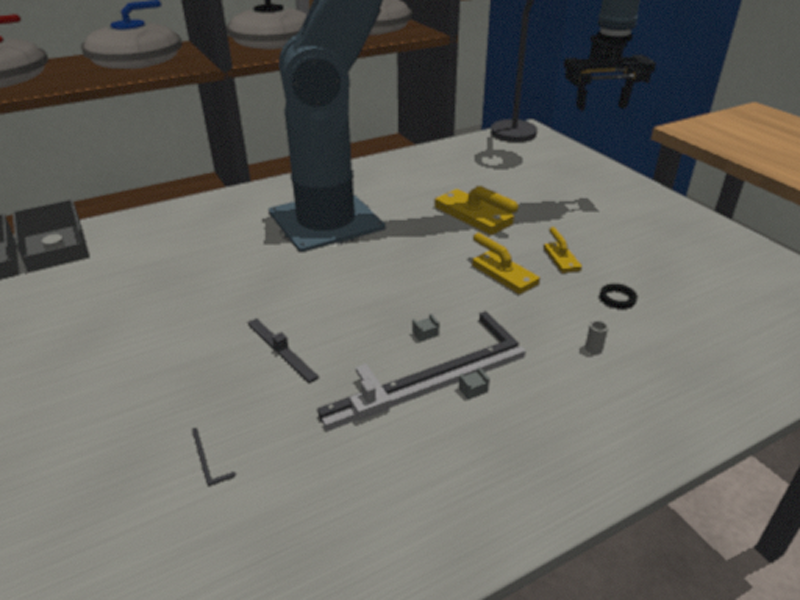

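View pics/top0b.png

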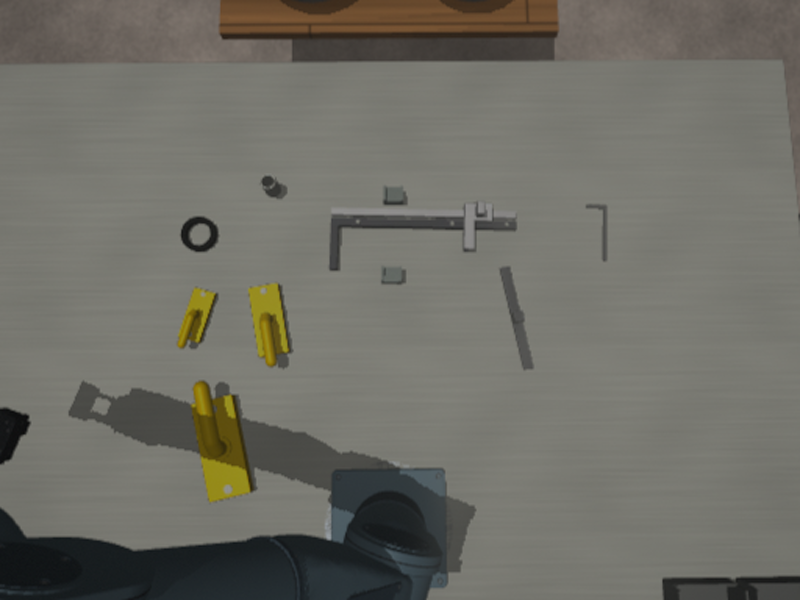

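View pics/wrist0.png

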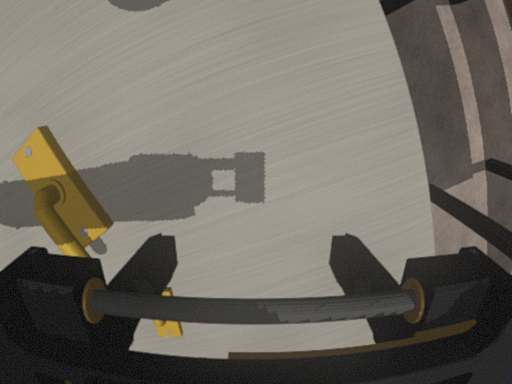

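The look-alikes of the handle, in top pixels (800x600), are: small at (197,318), middle at (270,323), large at (220,440). I choose the middle one at (270,323) and check it in a close crop.

Run:
```python
from h import *
for n,c,fn in(('top',(172,207),'a'),('scene',(325,169),'b')):
    p=eyes.camera(n);im=p['img'][c[1]-37:c[1]+37,c[0]-50:c[0]+50,::-1]
    cv2.imwrite('pics/crop_%s.png'%fn,cv2.resize(im,(800,592),interpolation=cv2.INTER_CUBIC))
    hsv=cv2.cvtColor(p['img'],cv2.COLOR_RGB2HSV)
    m=((hsv[...,0]>18)&(hsv[...,0]<34)&(hsv[...,1]>150)&(hsv[...,2]>60)).astype(np.uint8)
    k,l,st,ce=cv2.connectedComponentsWithStats(m)
    for i in range(1,k):
        if st[i,4]>40:
            pts=np.argwhere(l==i)[:,::-1].astype(np.float32);r=cv2.minAreaRect(pts)
            print(n,st[i],r)
            if n=='top':
                b=cv2.boxPoints(r);W=np.array([ray(p,*q,0.02)[:2] for q in b]);print(W.round(3),np.linalg.norm(W-np.roll(W,1,0),axis=1))
```

```text
top [159 182  26  52 883] ((172.02313232421875, 207.65028381347656), (51.01519012451172, 19.463321685791016), 81.25383758544922)
[[0.464 0.275]
 [0.473 0.215]
 [0.317 0.189]
 [0.309 0.247]] [0.15826753 0.05999286 0.15844461 0.05893841]
top [114 184  24  38 472] ((124.65000915527344, 204.04998779296875), (13.914020538330078, 38.8960075378418), 18.43494987487793)
[[0.353 0.414]
 [0.467 0.381]
 [0.453 0.34 ]
 [0.339 0.373]] [0.04306005 0.11879005 0.04364322 0.11859934]
top [ 122  244   39   77 1788] ((139.65272521972656, 280.50274658203125), (76.50595092773438, 27.457656860351562), 78.92979431152344)
[[0.276 0.39 ]
 [0.291 0.309]
 [0.07  0.259]
 [0.056 0.338]] [0.22647502 0.08241426 0.226868   0.0803356 ]
scene [279 120  52  30 943] ((304.800048828125, 130.90000915527344), (49.64070510864258, 25.043960571289062), 26.56505012512207)
scene [349 146  23  28 283] ((357.8846130371094, 161.076904296875), (31.617910385131836, 13.035452842712402), 56.30992889404297)
scene [303 149  42  39 680] ((321.1995849609375, 169.2382049560547), (49.46169662475586, 19.98121452331543), 31.607501983642578)
```

View pics/crop_a.png

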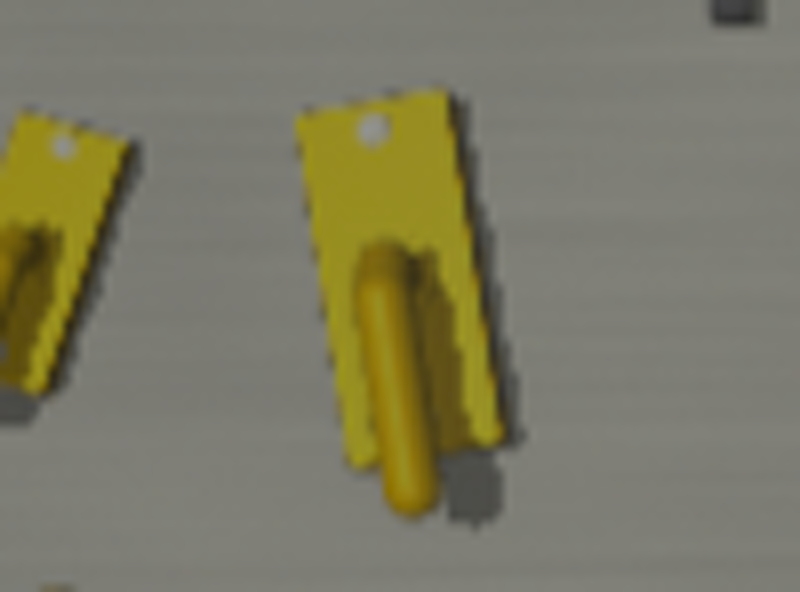

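View pics/crop_b.png

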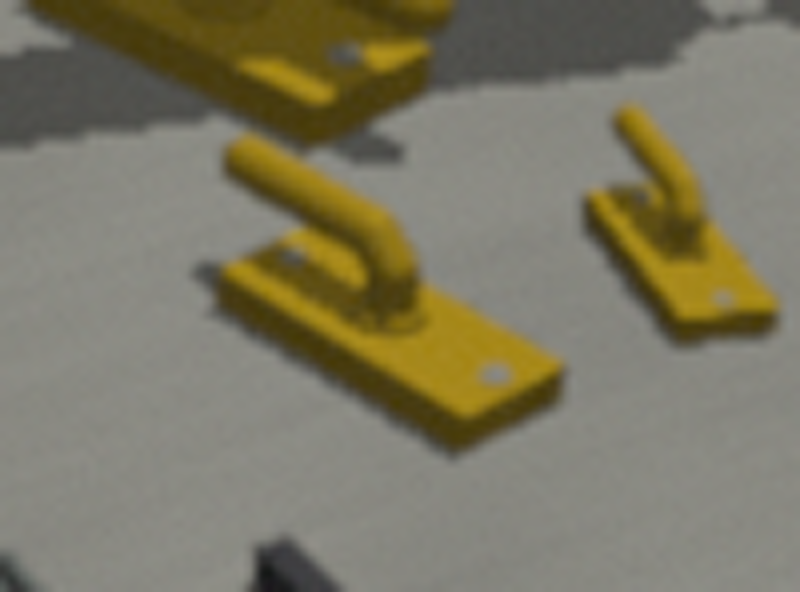

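The crops show the middle handle: 60 mm wide, foot corners at crop (297,115),(450,92),(500,443),(350,467), grip pointing to world -x. Next the jig and bar.

Run:
```python
from h import *
p=eyes.camera('top')
im=p['img'][105:245,200:345,::-1];print(im.shape)
cv2.imwrite('pics/jt.png',cv2.resize(im[:80,:133],(798,480),interpolation=cv2.INTER_CUBIC))
cv2.imwrite('pics/bt.png',cv2.resize(p['img'][160:245,305:355,::-1],(350,595),interpolation=cv2.INTER_CUBIC))
p=eyes.camera('scene')
cv2.imwrite('pics/js.png',cv2.resize(p['img'][195:280,200:340,::-1],(798,485),interpolation=cv2.INTER_CUBIC))
cv2.imwrite('pics/bs.png',cv2.resize(p['img'][200:250,155:210,::-1],(660,600),interpolation=cv2.INTER_CUBIC))
```

```text
(140, 145, 3)
```

View pics/jt.png

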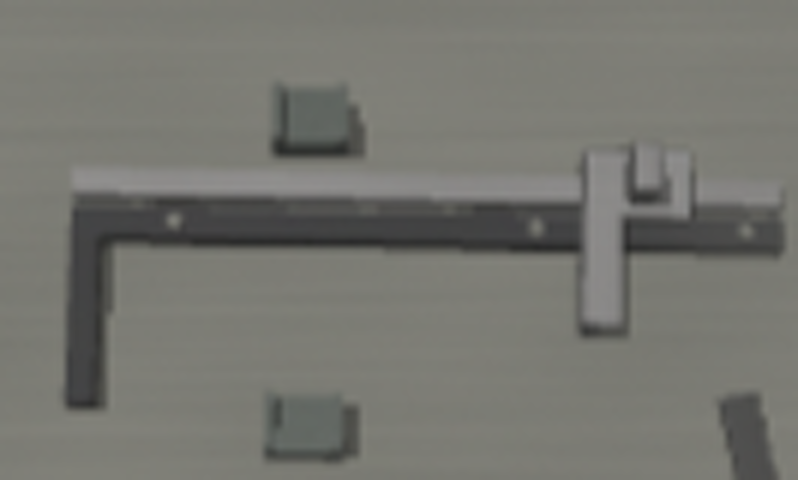

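View pics/js.png

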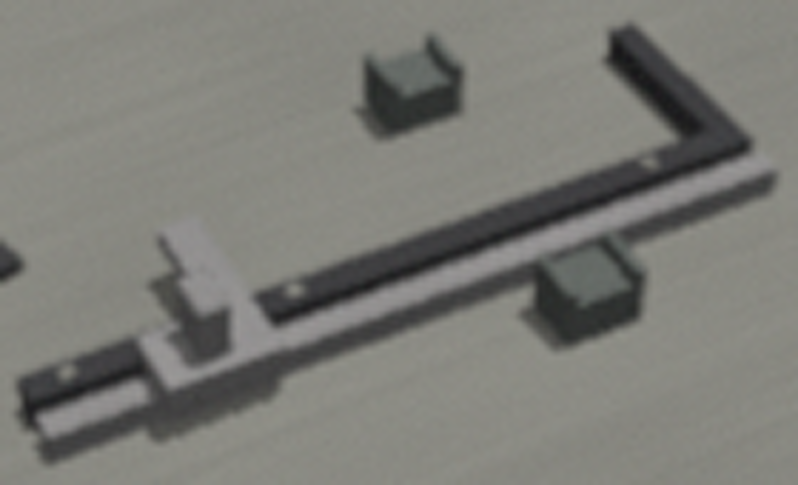

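View pics/bt.png

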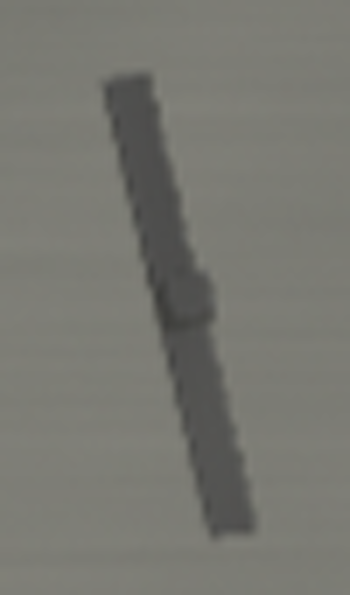

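View pics/bs.png

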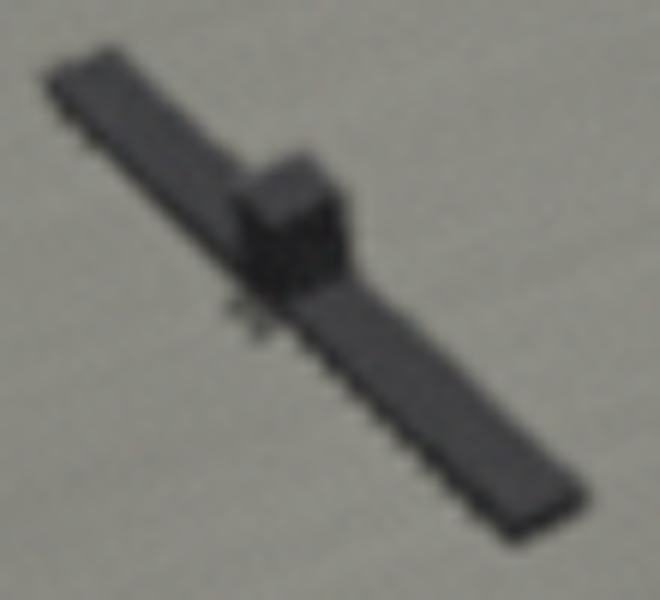

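```bash
cat > fit1.py <<'E'
from h import *
from scipy.optimize import least_squares
pt=eyes.camera('top');ps=eyes.camera('scene')
def fit(obs,x0,nm):
    # obs: (cam,crop origin,scale,local xyz mm,crop px)
    def res(q,full=False):
        c,s=np.cos(q[2]),np.sin(q[2]);r=[]
        for cam,o,sc,L,d in obs:
            L=np.array(L)/1000;X=[q[0]+c*L[0]-s*L[1],q[1]+s*L[0]+c*L[1],L[2]]
            r.append(proj(cam,[X])[0]-((np.array(d)+.5)/sc-.5+np.array(o)))
        return np.array(r) if full else np.ravel(r)
    f=least_squares(res,x0,loss='soft_l1',f_scale=.5)
    print(nm,f.x.round(4));print(res(f.x,True).round(1).tolist());return f.x
if __name__=='__main__':
    T=(pt,(200,105),6);S=(ps,(200,195),5.7)
    o=[(*T,L,d) for L,d in [((-90,0,18),(103,402)),((0,0,18),(107,238)),((16,15,18),(75,203)),((0,-360,18),(783,247)),((16,-360,18),(783,210)),
     ((-85,-90,32),(265,391)),((-85,-130,32),(343,392)),((80,-90,32),(275,86)),((80,-130,32),(347,86))]]
    o+=[(*S,L,d) for L,d in [((0,-360,18),(20,382)),((-90,0,18),(608,38)),((-90,15,18),(632,26)),((16,15,18),(750,140)),((0,0,18),(695,133))]]
    j=fit(o,[.58,0,0],'jig')
    j1=fit(o[:9],[.58,0,0],'jigtop');j1=fit(o[9:],[.58,0,0],'jigscene')
    H=(pt,(122,170),8);H2=(ps,(275,132),8)
    o=[(*H,L,d) for L,d in [((-70,30,20),(450,92)),((-70,-30,20),(297,115)),((70,30,20),(500,445)),((70,-30,20),(350,467))]]
    o+=[(*H2,L,d) for L,d in [((-70,30,20),(470,415)),((-70,-30,20),(565,365)),((70,30,20),(220,270)),((-70,30,0),(458,452))]]
    fit(o,[.39,.23,3],'handle')
    B=(pt,(305,160),7);B2=(ps,(155,200),12)
    o=[(*B,L,d) for L,d in [((105,10,8),(103,82)),((105,-10,8),(151,73)),((-105,10,8),(210,533)),((-105,-10,8),(254,528))]]
    o+=[(*B2,L,d) for L,d in [((-105,10,8),(45,72)),((-105,-10,8),None),((105,10,8),(588,495)),((105,-10,8),(515,535))] if d]
    o=o[:4]+[(*B2,L,d) for L,d in [((-105,-10,8),(45,77)),((-105,10,8),(112,48)),((105,10,8),(588,495)),((105,-10,8),(515,530))]]
    fit(o,[.41,-.25,.2],'bar')
E
python3 fit1.py
```

```text
jig [ 0.5915  0.097  -0.0233]
[[-1.3, 0.2], [-1.2, -0.5], [-0.4, 0.3], [0.4, -0.3], [0.3, 0.9], [0.4, -0.0], [0.4, -0.0], [-0.3, -0.7], [0.5, -0.5], [-1.0, 0.1], [-0.3, -1.1], [-0.2, -0.4], [0.2, 0.1], [2.1, -0.3]]
jigtop [ 0.5911  0.0971 -0.0228]
[[-1.3, 0.3], [-1.2, -0.4], [-0.4, 0.5], [0.4, -0.3], [0.3, 0.9], [0.4, 0.1], [0.4, 0.1], [-0.3, -0.6], [0.4, -0.4]]
jigscene [ 0.5922  0.0968 -0.0237]
[[-0.9, 0.3], [-0.2, -0.9], [-0.1, -0.3], [0.3, 0.3], [2.2, -0.2]]
handle [0.4005 0.234  3.3066]
[[-0.2, -0.5], [-0.2, -0.1], [0.2, -0.1], [-0.5, 0.5], [-0.9, 0.4], [0.4, -0.2], [-0.6, -0.5], [-0.0, 1.0]]
bar [ 0.4033 -0.2573  0.1944]
[[0.1, -0.6], [-0.5, -0.6], [0.1, 0.5], [0.1, -0.1], [-0.3, -0.2], [0.2, -0.4], [0.1, -0.3], [-0.3, 0.1]]
```

```bash
cat >> h.py <<'E'
from scipy.spatial.transform import Rotation as Ro
JIG=np.array([0.5915,0.097,-0.0233])
def loc(F,x,y):
    c,s=np.cos(F[2]),np.sin(F[2]);return np.array([F[0]+c*x-s*y,F[1]+s*x+c*y])
def st():
    s=manip.read_state();R=Ro.from_quat(s['tool_rot']).as_matrix()
    print('t',round(s['t'],2),'pos',np.round(s['ee_pos'],4),'jawyaw',round(np.arctan2(R[1,0],R[0,0]),4),'approach',R[:,1].round(4),'F',np.round(s['contact_force'],1),'w',round(s['gripper_width'],4),'q1,7',np.round([s['qpos'][0],s['qpos'][6]],2))
    return s,R
def go(xy,z,yaw):
    "tool-frame shift & rotvec to TCP target with tool down and jaw x at yaw (mod pi)"
    s,R=st();p=np.array([xy[0],xy[1],z]);d=R.T@(p-s['ee_pos'])
    best=None
    for k in(0,np.pi):
        y=yaw+k;x=np.array([np.cos(y),np.sin(y),0]);yy=np.array([0,0,-1.]);T=np.c_[x,yy,np.cross(x,yy)]
        rv=Ro.from_matrix(R.T@T).as_rotvec(degrees=True)
        print('shift mm',(d*1000).round(1),'rot deg',rv.round(2))
E
python3 - <<'E'
from h import *
h=np.array([.4005,.234,3.3066])
g=loc(h,.030,0);print(g)
go(g,.13,h[2]-np.pi/2)
E
```

```text
[0.37090749 0.22907221]
t 1.15 pos [0.2258 0.6095 0.2387] jawyaw 1.2161 approach [ 0.e+00 -1.e-04 -1.e+00] F [-0.3  0.  -0.5] w 0.0882 q1,7 [-1.28 -0.07]
shift mm [-306.3  108.7 -268.2] rot deg [  0.   -29.78  -0.  ]
shift mm [-306.3  108.7 -268.2] rot deg [1.0000e-02 1.5022e+02 0.0000e+00]
```

>>> move_arm(increments=[[-0.032,0.005,-0.028,0,0,0,0],[-0.032,0.005,-0.028,0,0,0,0],[-0.032,0.005,-0.028,0,0,0,0],[-0.032,0.005,-0.028,0,0,0,0],[-0.032,0.005,-0.028,0,0,0,0],[-0.032,0.005,-0.028,0,0,0,0],[-0.032,0.005,-0.028,0,0,0,0],[-0.032,0.005,-0.028,0,0,0,0],[-0.032,0.005,-0.028,0,0,0,0],[0,0,0,0,-6,0,0]])

```text
t: 2.15
ee_pos: [0.366, 0.2413, 0.1913]
tool_rot: [-0.556, -0.437, 0.433, 0.559]
contact_force: [-0.2, -0.1, -0.1]
gripper_width: 0.0883
```

Run:
```python
from h import *
h=np.array([.4005,.234,3.3066])
go(loc(h,.030,0),.13,h[2]-np.pi/2)
```

```text
t 2.15 pos [0.366  0.2413 0.1913] jawyaw 1.3251 approach [ 0.0017  0.0065 -1.    ] F [-0.2 -0.1 -0.1] w 0.0883 q1,7 [-0.75  0.67]
shift mm [-11.1  61.2  -7.8] rot deg [  0.08 -23.53   0.38]
shift mm [-11.1  61.2  -7.8] rot deg [-5.2000e-01  1.5647e+02  1.1000e-01]
```

>>> move_arm(increments=[[-0.011,0.01,-0.008,0,0,0,0],[0,0.01,0,0,-8,0,0],[0,0.01,0,0,-8,0,0],[0,0.01,0,0,-7.5,0,0],[0,0.01,0,0,0,0,0],[0,0.005,0,0,0,0,0],[0,0.005,0,0,0,0,0],[0,0,0,0,0,0,0],[0,0,0,0,0,0,0],[0,0,0,0,0,0,0]])

```text
t: 3.15
ee_pos: [0.3742, 0.2278, 0.1307]
tool_rot: [0.456, 0.544, -0.536, -0.457]
contact_force: [0.7, 0.5, -0.7]
gripper_width: 0.0878
```

```bash
cat >> h.py <<'E'
def fray(p,u,v,z):
    "fisheye wrist pixel to world at height z"
    R,t=RT(p);K=np.array(p['mtx']);c=-R.T@t
    a=np.array([(u-K[0,2])/K[0,0],(v-K[1,2])/K[1,1]]);r=np.linalg.norm(a)
    d=R.T@np.r_[np.sin(r)*a/max(r,1e-9),np.cos(r)];return c+d*(z-c[2])/d[2]
def fproj(p,X):
    R,t=RT(p);K=np.array(p['mtx']);x=np.atleast_2d(X)@R.T+t
    n=np.linalg.norm(x[:,:2],axis=1);th=np.arctan2(n,x[:,2])
    return np.c_[x[:,0]/n*th*K[0,0]+K[0,2],x[:,1]/n*th*K[1,1]+K[1,2]]
def overlay(p,polys,fn,f=fproj,s=1.5,crop=None):
    im=cv2.resize(p['img'][:,:,::-1],None,fx=s,fy=s,interpolation=cv2.INTER_CUBIC)
    for P,col in polys:
        q=((f(p,np.array(P,float))+.5)*s-.5);cv2.polylines(im,[np.round(q).astype(int)],False,col,1)
    cv2.imwrite('pics/'+fn,im[crop[1]:crop[3],crop[0]:crop[2]] if crop else im)
def pl(F,pts): # local xyz (m) -> world
    return [np.r_[loc(F,a,b),c] for a,b,c in pts]
def foot(h): return [(pl(h,[(x,y,z) for x,y in((-.07,-.03),(.07,-.03),(.07,.03),(-.07,.03),(-.07,-.03))]),(0,0,255) if z else (255,0,0)) for z in(.02,0)]+[(pl(h,[(0.0,0,.063),(.096,0,.063)]),(0,255,0))]
E
python3 - <<'E'
from h import *
h=np.array([.4005,.234,3.3066])
go(loc(h,.030,0),.033,h[2]-np.pi/2)
p=eyes.camera('wrist');R,t=RT(p);print(-R.T@t,R[2])
overlay(p,foot(h),'w1.png')
E
```

```text
t 3.15 pos [0.3742 0.2278 0.1307] jawyaw 1.7383 approach [ 0.0063  0.0096 -0.9999] F [ 0.7  0.5 -0.7] w 0.0878 q1,7 [-0.65  1.1 ]
shift mm [ 1.  97.7  3.8] rot deg [0.45 0.14 0.48]
shift mm [ 1.  97.7  3.8] rot deg [   0.76 -179.86   -0.7 ]
[0.2936903  0.21165505 0.27425865] [ 0.31322886  0.06079312 -0.94772986]
```

View pics/w1.png

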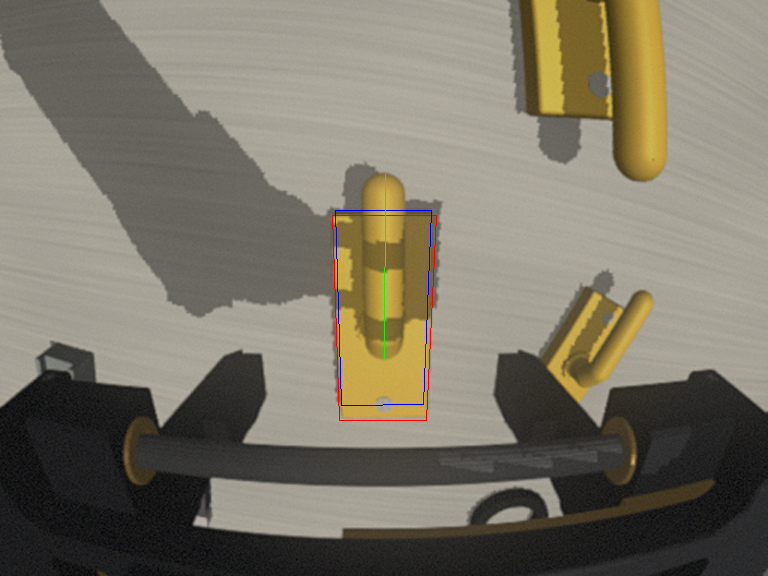

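>>> move_arm(increments=[[0.001,0.02,0.004,0.4,0,0.4,0],[0,0.02,0,0,0,0,0],[0,0.02,0,0,0,0,0],[0,0.02,0,0,0,0,0],[0,0.012,0,0,0,0,0],[0,0.004,0,0,0,0,0],[0,0,0,0,0,0,0],[0,0,0,0,0,0,0],[0,0,0,0,0,0,0],[0,0,0,0,0,0,0]])

```text
t: 4.2
ee_pos: [0.3745, 0.232, 0.0358]
tool_rot: [0.458, 0.544, -0.535, -0.456]
contact_force: [0.3, 0.9, 0.5]
gripper_width: 0.0878
```

Run:
```python
from h import *
h=np.array([.4005,.234,3.3066])
go(loc(h,.030,0),.033,h[2]-np.pi/2)
```

```text
t 4.2 pos [0.3745 0.232  0.0358] jawyaw 1.7365 approach [ 0.0094  0.0079 -0.9999] F [0.3 0.9 0.5] w 0.0878 q1,7 [-0.66  1.08]
shift mm [-2.3  2.8  4. ] rot deg [0.61 0.04 0.36]
shift mm [-2.3  2.8  4. ] rot deg [   0.57 -179.96   -0.96]
```

>>> move_arm(increments=[[-0.002,0.003,0.004,0.6,0,0.4,0],[-0.001,0.001,0.001,0.2,0,0.2,0],[0,0,0,0,0,0,0],[0,0,0,0,0,0,0.5],[0,0,0,0,0,0,1],[0,0,0,0,0,0,1],[0,0,0,0,0,0,1],[0,0,0,0,0,0,1],[0,0,0,0,0,0,1],[0,0,0,0,0,0,1]])

```text
t: 5.2
ee_pos: [0.3702, 0.2282, 0.0323]
tool_rot: [-0.457, -0.538, 0.541, 0.457]
contact_force: [0.1, 0.4, 0.0]
gripper_width: 0.0347
```

Run:
```python
from h import *
h=np.array([.4005,.234,3.3066])
go(loc(h,.030,0),.033,h[2]-np.pi/2)
```

```text
t 5.2 pos [0.3702 0.2282 0.0323] jawyaw 1.7362 approach [-0.0023 -0.0048 -1.    ] F [0.1 0.4 0. ] w 0.0347 q1,7 [-0.66  1.08]
shift mm [ 0.7 -0.7 -0.8] rot deg [-0.18  0.03 -0.25]
shift mm [ 0.7 -0.7 -0.8] rot deg [  -0.39 -179.97    0.28]
```

Still closing; finish and lift.

>>> move_arm(increments=[[0,0,0,0,0,0,1],[0,0,0,0,0,0,1],[0,0,0,0,0,0,1],[0,0,0,0,0,0,1],[0,0,0,0,0,0,1],[0,-0.005,0,0,0,0,1],[0,-0.01,0,0,0,0,1],[0,-0.02,0,0,0,0,1],[0,-0.025,0,0,0,0,1],[0,-0.02,0,0,0,0,1]])

```text
t: 6.2
ee_pos: [0.3666, 0.2258, 0.1135]
tool_rot: [-0.457, -0.534, 0.545, 0.457]
contact_force: [-0.2, 0.5, -4.9]
gripper_width: 0.0202
```

Run:
```python
from h import *
g=loc(JIG,-.038,-.065);print(g)
go(g,.11,JIG[2])
snap('wrist','w2.png');snap('scene','s2.png')
```

```text
[0.55199595 0.03290296]
t 6.2 pos [0.3666 0.2258 0.1135] jawyaw 1.7362 approach [-0.0111 -0.0114 -0.9999] F [-0.2  0.5 -4.9] w 0.0202 q1,7 [-0.67  1.08]
shift mm [-220.7    3.6 -151.2] rot deg [-6.0000e-02  1.0081e+02 -1.0400e+00]
shift mm [-220.7    3.6 -151.2] rot deg [-9.900e-01 -7.919e+01  6.000e-02]
```

View pics/w2.png

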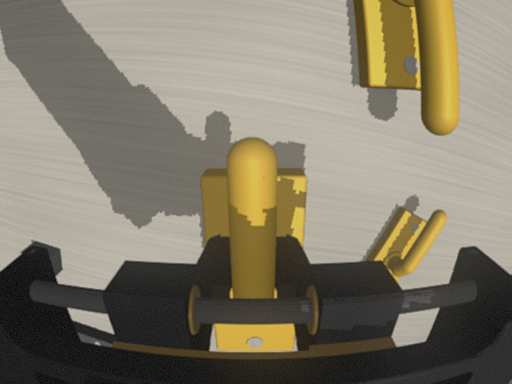

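View pics/s2.png

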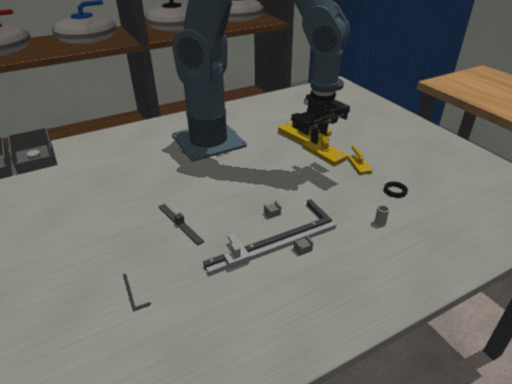

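>>> move_arm(increments=[[-0.029,0,-0.02,0,0,0,1],[-0.029,0,-0.02,0,0,0,1],[-0.029,0,-0.02,0,0,0,1],[-0.029,0,-0.02,0,0,0,1],[-0.029,0,-0.02,0,0,0,1],[-0.029,0,-0.02,0,0,0,1],[-0.029,0,-0.02,0,0,0,1],[-0.018,0,-0.011,0,4,0,1],[0,0,0,0,8,0,1],[0,0,0,0,8,0,1]])

```text
t: 7.3
ee_pos: [0.5538, 0.0237, 0.1045]
tool_rot: [-0.544, -0.442, 0.458, 0.547]
contact_force: [-0.5, -0.2, -4.4]
gripper_width: 0.0203
```

>>> move_arm(increments=[[0,0,0,0,8,0,1],[0,0,0,0,8,0,1],[0,0,0,0,8,0,1],[0,0,0,0,8,0,1],[0,0,0,0,8,0,1],[0,0,0,0,8,0,1],[0,0,0,0,8,0,1],[0,0,0,0,8,0,1],[0,0,0,0,8,0,1],[0,0,0,0,6,0,1]])

```text
t: 8.3
ee_pos: [0.5435, 0.0215, 0.0915]
tool_rot: [0.713, -0.029, 0.001, -0.7]
contact_force: [-0.5, -0.4, -5.2]
gripper_width: 0.0207
```

Run:
```python
from h import *
g=loc(JIG,-.038,-.065);print(g)
go(g,.11,JIG[2])
```

```text
[0.55199595 0.03290296]
t 8.3 pos [0.5435 0.0215 0.0915] jawyaw -0.0433 approach [-0.0399 -0.018  -0.999 ] F [-0.5 -0.4 -5.2] w 0.0207 q1,7 [-0.51  0.2 ]
shift mm [  7.3 -19.   11.4] rot deg [ 1.11 -1.13 -2.25]
shift mm [  7.3 -19.   11.4] rot deg [  3.51 178.83   1.73]
```

>>> move_arm(increments=[[0.004,-0.003,0.006,1.1,-1.1,-2.2,1],[0.003,0,0.005,0,0,0,1],[0,0,0,0,0,0,1],[0,0,0,0,0,0,1],[0,0,0,0,0,0,1],[0,0,0,0,0,0,1],[0,0,0,0,0,0,1],[0,0,0,0,0,0,1],[0,0,0,0,0,0,1],[0,0,0,0,0,0,1]])

```text
t: 9.3
ee_pos: [0.5479, 0.0323, 0.0898]
tool_rot: [0.708, -0.012, 0.006, -0.706]
contact_force: [0.5, -0.3, -4.2]
gripper_width: 0.0206
```

```bash
cat >> h.py <<'E'
def jigpolys(J=JIG):
    P=[]
    for z,c in((.018,(0,0,255)),(0,(255,0,0))):
        P.append((pl(J,[(-.09,0,z),(0,0,z),(0,-.36,z),(.016,-.36,z),(.016,.015,z),(-.09,.015,z),(-.09,0,z)]),c))
    for x in(-.1,.065):
        P.append((pl(J,[(x-.015,-.13,.032),(x+.015,-.13,.032),(x+.015,-.09,.032),(x-.015,-.09,.032),(x-.015,-.13,.032)]),(0,255,0)))
    return P
E
python3 - <<'E'
from h import *
g=loc(JIG,-.038,-.065)
go(g,.11,JIG[2])
p=eyes.camera('wrist');overlay(p,jigpolys(),'w3.png')
p=eyes.camera('scene');overlay(p,jigpolys(),'s3.png',proj,4,(800,650,1500,1150))
E
```

```text
t 9.3 pos [0.5479 0.0323 0.0898] jawyaw -0.026 approach [-0.0092 -0.0039 -1.    ] F [ 0.5 -0.3 -4.2] w 0.0206 q1,7 [-0.51  0.22]
shift mm [  3.9 -20.2   0.6] rot deg [ 0.24 -0.16 -0.52]
shift mm [  3.9 -20.2   0.6] rot deg [  0.82 179.84   0.37]
```

View pics/w3.png

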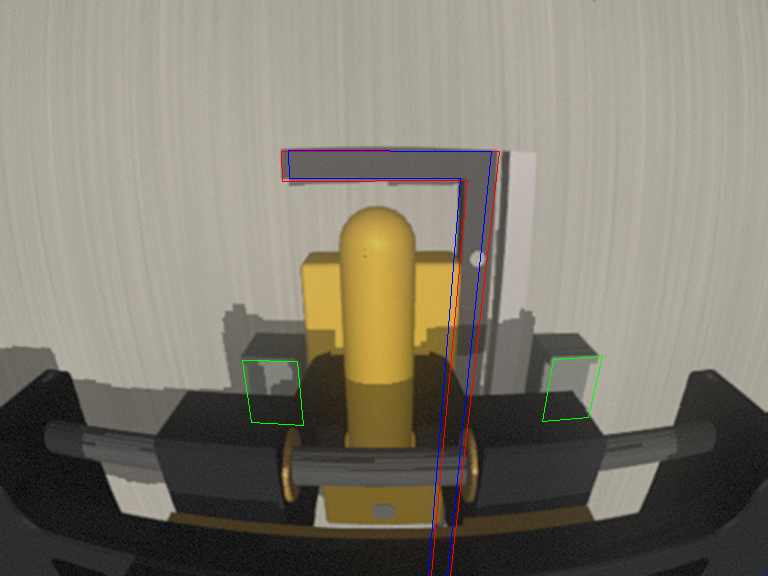

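View pics/s3.png

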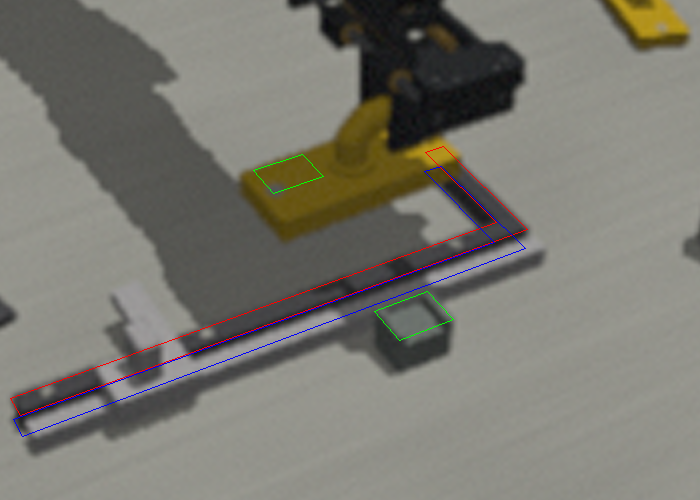

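>>> move_arm(increments=[[0,0.012,0.001,0.2,0,-0.5,1],[0,0.012,0,0,0,0,1],[0,0.012,0,0,0,0,1],[0,0.01,0,0,0,0,1],[0,0.005,0,0,0,0,1],[0,0.002,0,0,0,0,1],[0,0,0,0,0,0,1],[0,0,0,0,0,0,1],[0,0,0,0,0,0,1],[0,0,0,0,0,0,1]])

```text
t: 10.4
ee_pos: [0.549, 0.0331, 0.0342]
tool_rot: [0.707, -0.009, 0.01, -0.707]
contact_force: [-0.6, -0.0, -4.2]
gripper_width: 0.0207
```

Run:
```python
from h import *
go(loc(JIG,-.030,-.065),.0323,JIG[2])
```

```text
t 10.4 pos [0.549  0.0331 0.0342] jawyaw -0.0261 approach [ 9.e-04 -5.e-04 -1.e+00] F [-0.6 -0.  -4.2] w 0.0207 q1,7 [-0.46  0.27]
shift mm [11.   1.9 -0.1] rot deg [ 0.03 -0.16  0.05]
shift mm [11.   1.9 -0.1] rot deg [-8.0000e-02  1.7984e+02  5.0000e-02]
```

Lower 2 mm, then ease towards the fence.

>>> move_arm(increments=[[0,0.002,0,0,0,0,1],[0,0,0,0,0,0,1],[0,0,0,0,0,0,1],[0.003,0,0,0,0,0,1],[0.003,0,0,0,0,0,1],[0.002,0,0,0,0,0,1],[0,0,0,0,0,0,1],[0,0,0,0,0,0,1],[0,0,0,0,0,0,1],[0,0,0,0,0,0,1]])

```text
t: 11.4
ee_pos: [0.5575, 0.033, 0.0326]
tool_rot: [-0.707, 0.009, -0.01, 0.707]
contact_force: [-1.3, -0.5, -2.4]
gripper_width: 0.0206
```

Run:
```python
from h import *
go(loc(JIG,-.030,-.065),.0323,JIG[2])
```

```text
t 11.4 pos [0.5575 0.033  0.0326] jawyaw -0.0267 approach [ 4.e-04  1.e-04 -1.e+00] F [-1.3 -0.5 -2.4] w 0.0206 q1,7 [-0.45  0.27]
shift mm [ 2.5  0.3 -0.2] rot deg [-0.01 -0.19  0.02]
shift mm [ 2.5  0.3 -0.2] rot deg [-4.0000e-02  1.7981e+02 -1.0000e-02]
```

>>> move_arm(increments=[[0.001,0,0,0,0,0,1],[0.001,0,0,0,0,0,1],[0.001,0,0,0,0,0,1],[0.001,0,0,0,0,0,1],[0.001,0,0,0,0,0,1],[0,0,0,0,0,0,1],[0,0,0,0,0,0,1],[0,0,0,0,0,0,1],[0,0,0,0,0,0,1],[0,0,0,0,0,0,1]])

```text
t: 12.4
ee_pos: [0.5583, 0.033, 0.0322]
tool_rot: [-0.707, 0.013, -0.007, 0.708]
contact_force: [-3.8, 0.3, -0.5]
gripper_width: 0.0205
```

Run:
```python
from h import *
go(loc(JIG,-.030,-.065),.0323,JIG[2])
```

```text
t 12.4 pos [0.5583 0.033  0.0322] jawyaw -0.0273 approach [-0.0087  0.0015 -1.    ] F [-3.8  0.3 -0.5] w 0.0205 q1,7 [-0.45  0.26]
shift mm [ 1.7 -0.1 -0.3] rot deg [-0.08 -0.23 -0.5 ]
shift mm [ 1.7 -0.1 -0.3] rot deg [ 7.9000e-01  1.7977e+02 -1.2000e-01]
```

>>> move_arm(increments=[[0.002,0.001,0,0,0,-0.6,1],[0.002,0.001,0,0,0,-0.3,1],[0.002,0,0,0,0,0,1],[0,0,0,0,0,0,1],[0,0,0,0,0,0,1],[0,0,0,0,0,0,1],[0,0,0,0,0,0,1],[0,0,0,0,0,0,1],[0,0,0,0,0,0,1],[0,0,0,0,0,0,1]])

```text
t: 13.4
ee_pos: [0.5588, 0.033, 0.0321]
tool_rot: [-0.706, 0.011, -0.008, 0.709]
contact_force: [-3.7, -0.3, -0.2]
gripper_width: 0.0203
```

Run:
```python
from h import *
go(loc(JIG,-.030,-.065),.0323,JIG[2])
p=eyes.camera('wrist');overlay(p,jigpolys(),'w4.png')
p=eyes.camera('top');overlay(p,[],'t4.png',proj,6,(1150,600,1950,1150))
```

```text
t 13.4 pos [0.5588 0.033  0.0321] jawyaw -0.0268 approach [-0.0039  0.0044 -1.    ] F [-3.7 -0.3 -0.2] w 0.0203 q1,7 [-0.45  0.27]
shift mm [ 1.2 -0.2 -0.3] rot deg [-0.24 -0.2  -0.23]
shift mm [ 1.2 -0.2 -0.3] rot deg [  0.36 179.8   -0.38]
```

View pics/w4.png

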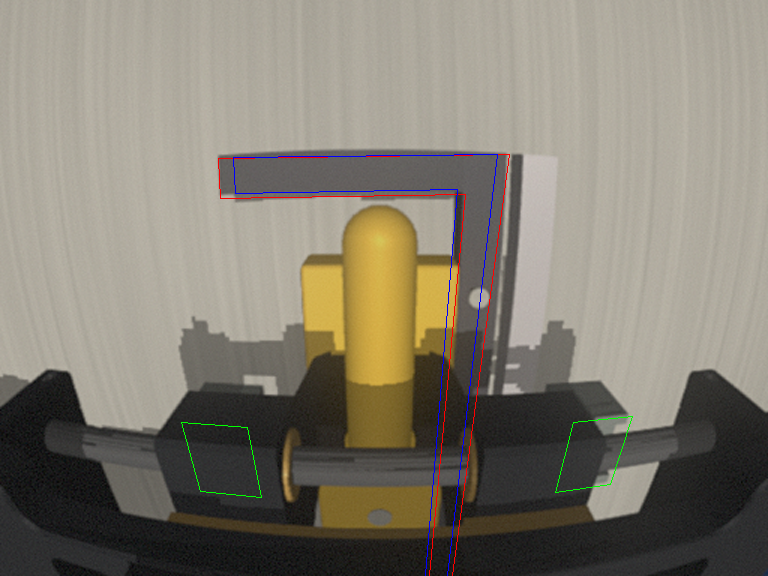

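View pics/t4.png

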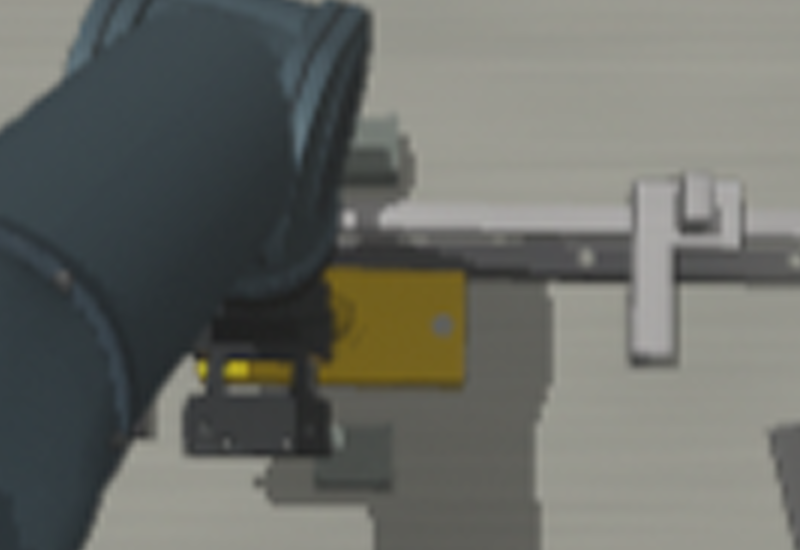

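>>> move_arm(increments=[[0.004,0,0,-0.2,-0.2,-0.3,1],[0.005,0,0,0,0,-0.3,1],[0.005,0,0,0,0,-0.3,1],[0.002,0,0,0,0,0,1],[0,0,0,0,0,0,0.5],[0,0,0,0,0,0,0.5],[0,0,0,0,0,0,0.5],[0,0,0,0,0,0,0.5],[0,0,0,0,0,0,0.5],[0,0,0,0,0,0,0.5]])

```text
t: 14.5
ee_pos: [0.5648, 0.0328, 0.0339]
tool_rot: [-0.705, 0.011, -0.005, 0.709]
contact_force: [-0.7, 1.1, 0.4]
gripper_width: 0.0442
```

Run:
```python
from h import *
go(loc(JIG,-.030,-.065),.0323,JIG[2])
```

```text
t 14.5 pos [0.5648 0.0328 0.0339] jawyaw -0.023 approach [-0.0093  0.0051 -0.9999] F [-0.7  1.1  0.4] w 0.0442 q1,7 [-0.44  0.27]
shift mm [-4.8  1.6 -0.2] rot deg [-0.28  0.02 -0.54]
shift mm [-4.8  1.6 -0.2] rot deg [  -0.85 -179.98    0.44]
```

>>> move_arm(increments=[[-0.005,0,0,0,0,0,0.4],[0,0,0,0,0,0,0.3],[0,-0.01,0,0,0,0,0.3],[0,-0.02,0,0,0,0,0.3],[0,-0.03,0,0,0,0,0.3],[0,-0.03,0,0,0,0,0.3],[0,-0.03,-0.03,0,0,0,0.6],[0,-0.01,-0.04,0,0,0,1],[0,0,-0.04,0,0,0,1],[0,0,-0.03,0,0,0,1]])

```text
t: 15.5
ee_pos: [0.5589, -0.1062, 0.1731]
tool_rot: [-0.705, 0.007, -0.002, 0.71]
contact_force: [0.0, -0.3, -0.5]
gripper_width: 0.0319
```

Run:
```python
from h import *
st()
h=np.r_[loc(JIG,-.030,-.095),JIG[2]+np.pi/2]
P=jigpolys()+foot(h)
p=eyes.camera('wrist');overlay(p,[],'w5.png')
overlay(p,P,'w5o.png')
p=eyes.camera('top');overlay(p,[],'t5.png',proj,6,(1150,600,1950,1150))
p=eyes.camera('scene');overlay(p,[],'s5.png',proj,5,(1000,850,1750,1400))
```

```text
t 15.5 pos [ 0.5589 -0.1062  0.1731] jawyaw -0.0125 approach [-0.0064  0.0072 -1.    ] F [ 0.  -0.3 -0.5] w 0.0319 q1,7 [-0.3   0.42]
```

View pics/w5.png

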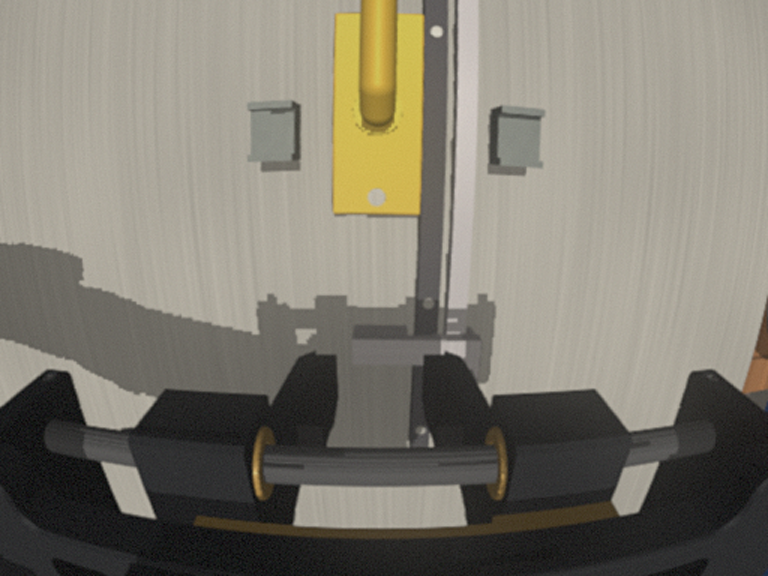

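View pics/t5.png

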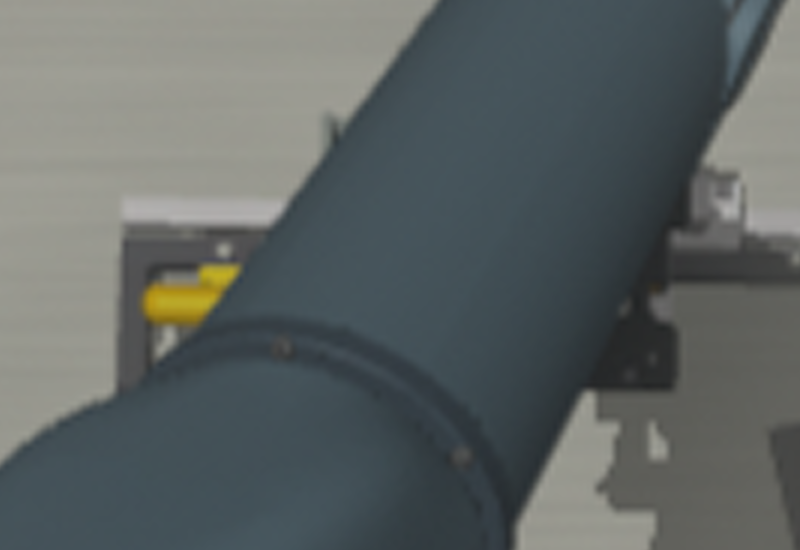

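View pics/s5.png

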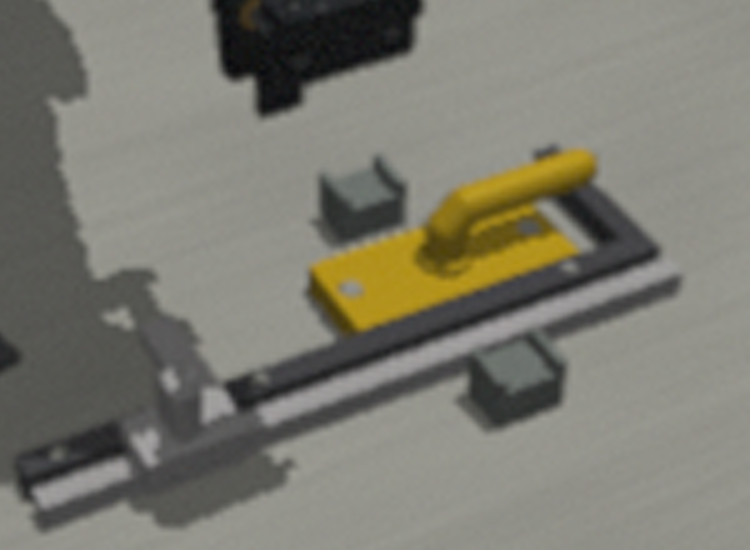

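Run:
```python
from h import *
h=np.r_[loc(JIG,-.030,-.095),JIG[2]+np.pi/2]
p=eyes.camera('wrist');overlay(p,jigpolys()+foot(h),'w5o.png',s=3,crop=(450,0,1150,600))
overlay(p,[],'w5z.png',s=6,crop=(1550,0,2000,600))
```

```text
(no output)
```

View pics/w5o.png

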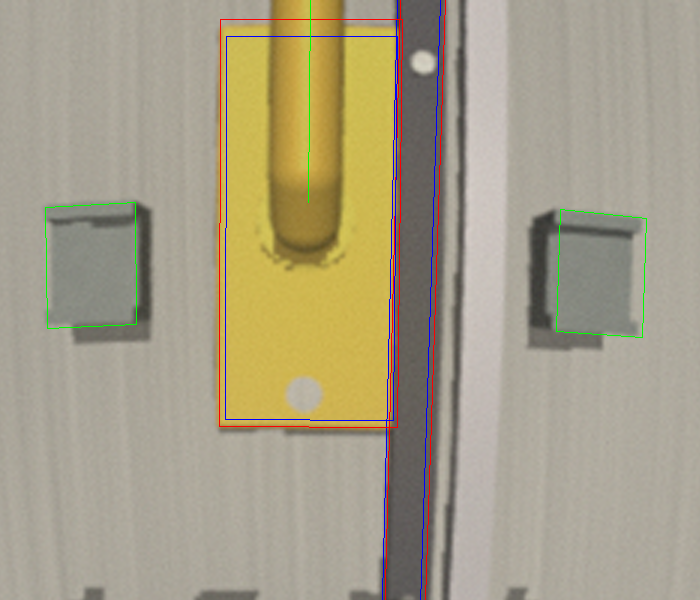

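View pics/w5z.png

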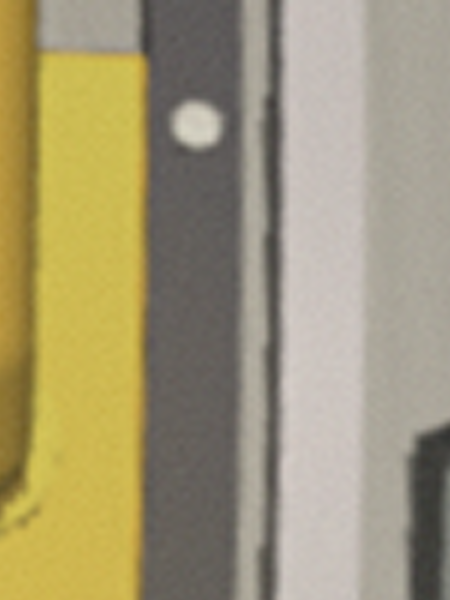

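Run:
```python
from h import *
def inj(X):
    d=X[:2]-JIG[:2];c,s=np.cos(JIG[2]),np.sin(JIG[2]);return np.array([c*d[0]+s*d[1],-s*d[0]+c*d[1]]).round(4)
p=eyes.camera('top')
f=lambda u,v,z:inj(ray(p,(u+.5)/6-.5+200,(v+.5)/6-.5+105,z))
print('face',f(584,160,.031),f(584,320,.031),'back',f(625,320,.031))
print('block',[f(u,v,.062) for u,v in((633,142),(660,142),(633,190),(660,190))])
p=eyes.camera('wrist')
for u,v in((352,337),(470,337),(352,327),(480,327)):print(inj(fray(p,(u+.5)/1.5-.5,(v+.5)/1.5-.5,.031)))
```

```text
face [ 0.0405 -0.2529] [-0.0451 -0.2529] back [-0.0448 -0.2741]
block [array([ 0.0406, -0.2748]), array([ 0.0408, -0.2885]), array([ 0.0154, -0.2747]), array([ 0.0156, -0.2884])]
[-0.0478 -0.2462]
[ 0.0352 -0.2453]
[-0.0478 -0.2386]
[ 0.0418 -0.2377]
```

Run:
```python
from h import *
go(loc(JIG,.029,-.325),.12,JIG[2])
```

```text
t 15.8 pos [ 0.5588 -0.102   0.1714] jawyaw -0.0095 approach [-0.009   0.0088 -0.9999] F [ 0.3 -0.6 -0.6] w 0.0077 q1,7 [-0.31  0.42]
shift mm [  55.8   49.8 -126.5] rot deg [-0.5   0.79 -0.52]
shift mm [  55.8   49.8 -126.5] rot deg [  -0.82 -179.21    0.78]
```

>>> move_arm(increments=[[0.014,0,-0.032,-0.5,0.8,-0.5,1],[0.014,0,-0.032,0,0,0,1],[0.014,0,-0.032,0,0,0,1],[0.014,0.02,-0.031,0,0,0,1],[0,0.03,0,0,0,0,1],[0,0,0,0,0,0,1],[0,0,0,0,0,0,1],[0,0,0,0,0,0,1],[0,0,0,0,0,0,1],[0,0,0,0,0,0,1]])

```text
t: 16.8
ee_pos: [0.6201, -0.2153, 0.1215]
tool_rot: [-0.704, -0.001, 0.0, 0.71]
contact_force: [-0.7, -0.4, -0.1]
gripper_width: 0.0005
```

Run:
```python
from h import *
go(loc(JIG,.029,-.325),.042,JIG[2])
p=eyes.camera('wrist');overlay(p,jigpolys(),'w6.png')
```

```text
t 16.8 pos [ 0.6201 -0.2153  0.1215] jawyaw 0.0017 approach [ 0.0012  0.0074 -1.    ] F [-0.7 -0.4 -0.1] w 0.0005 q1,7 [-0.07  0.61]
shift mm [ -7.3  79.3 -13.8] rot deg [-0.43  1.43  0.07]
shift mm [ -7.3  79.3 -13.8] rot deg [ 1.0000e-01 -1.7857e+02  6.7000e-01]
```

View pics/w6.png

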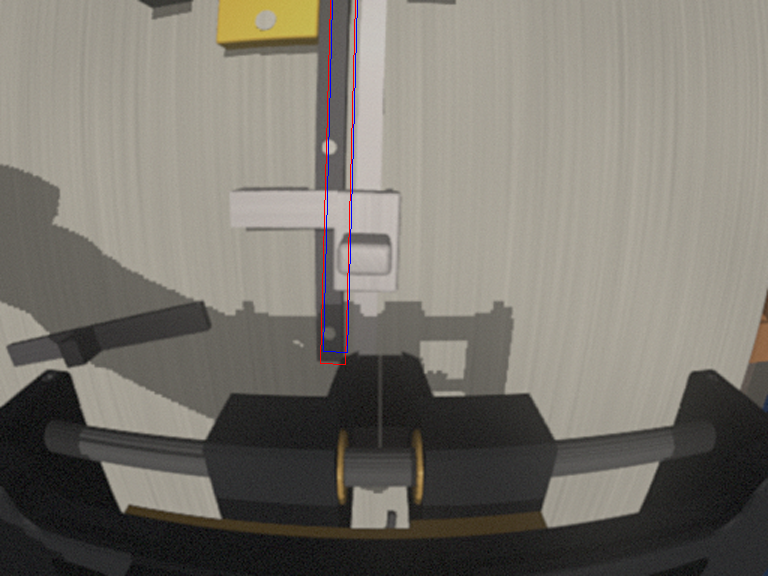

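>>> move_arm(increments=[[-0.007,0,-0.012,-0.4,1.4,0,1],[0,0,-0.002,0,0,0,1],[0,0,0,0,0,0,1],[0,0,0,0,0,0,1],[0,0,0,0,0,0,1],[0,0,0,0,0,0,1],[0,0,0,0,0,0,1],[0,0,0,0,0,0,1],[0,0,0,0,0,0,1],[0,0,0,0,0,0,1]])

```text
t: 17.85
ee_pos: [0.6128, -0.2307, 0.1225]
tool_rot: [0.707, -0.008, 0.01, -0.707]
contact_force: [0.5, -0.5, 0.1]
gripper_width: 0.0005
```

Run:
```python
from h import *
go(loc(JIG,.029,-.325),.042,JIG[2])
p=eyes.camera('wrist');R,t=RT(p);print(-R.T@t,R.round(3).tolist());overlay(p,jigpolys(),'w7.png')
```

```text
t 17.85 pos [ 0.6128 -0.2307  0.1225] jawyaw -0.0251 approach [ 2.8e-03 -4.0e-04 -1.0e+00] F [ 0.5 -0.5  0.1] w 0.0005 q1,7 [-0.05  0.61]
shift mm [-0.2 80.5  2.2] rot deg [ 0.02 -0.1   0.16]
shift mm [-0.2 80.5  2.2] rot deg [-2.500e-01  1.799e+02  3.000e-02]
[ 0.61490112 -0.15076699  0.26668683] [[1.0, -0.026, 0.002], [-0.025, -0.95, 0.312], [-0.006, -0.312, -0.95]]
```

View pics/w7.png

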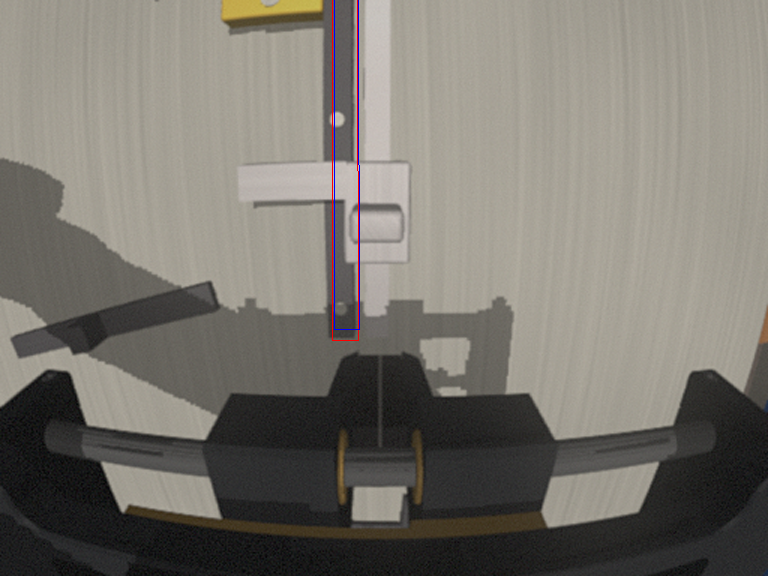

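>>> move_arm(increments=[[0,0.02,0.001,0,0,0,1],[0,0.02,0,0,0,0,1],[0,0.02,0,0,0,0,1],[0,0.014,0,0,0,0,1],[0,0.005,0,0,0,0,1],[0,0,0,0,0,0,1],[0,0,0,0,0,0,1],[0,0,0.005,0,0,0,1],[0,0,0.005,0,0,0,1],[0,0,0,0,0,0,1]])

```text
t: 18.9
ee_pos: [0.6166, -0.2198, 0.0445]
tool_rot: [0.708, -0.005, 0.012, -0.706]
contact_force: [1.1, -0.4, 0.4]
gripper_width: 0.0008
```

```bash
cat >> h.py <<'E'
def inj(X):
    d=np.array(X)[:2]-JIG[:2];c,s=np.cos(JIG[2]),np.sin(JIG[2]);return np.array([c*d[0]+s*d[1],-s*d[0]+c*d[1]]).round(4)
E
python3 - <<'E'
from h import *
go(loc(JIG,.029,-.2),.043,JIG[2])
print(inj(manip.read_state()['ee_pos']))
E
```

```text
t 18.9 pos [ 0.6166 -0.2198  0.0445] jawyaw -0.0247 approach [ 0.0094 -0.0021 -1.    ] F [ 1.1 -0.4  0.4] w 0.0008 q1,7 [-0.03  0.63]
shift mm [ -3.6   1.3 116.1] rot deg [ 0.11 -0.08  0.54]
shift mm [ -3.6   1.3 116.1] rot deg [-8.5000e-01  1.7992e+02  1.7000e-01]
[ 0.0325 -0.3161]
```

>>> move_arm(increments=[[-0.003,0.001,0.006,0,0,0.5,1],[0,0,0.006,0,0,0,1],[0,0,0.008,0,0,0,1],[0,0,0.01,0,0,0,1],[0,0,0.01,0,0,0,1],[0,0,0.01,0,0,0,1],[0,0,0.01,0,0,0,1],[0,0,0.01,0,0,0,1],[0,0,0.005,0,0,0,1],[0,0,0,0,0,0,1]])

```text
t: 19.9
ee_pos: [0.616, -0.1391, 0.0443]
tool_rot: [0.709, -0.008, 0.009, -0.705]
contact_force: [-0.2, -2.0, 1.0]
gripper_width: 0.0005
```

Run:
```python
from h import *
go(loc(JIG,.029,-.2),.043,JIG[2])
print(inj(manip.read_state()['ee_pos']))
p=eyes.camera('wrist');overlay(p,jigpolys(),'w8.png')
```

```text
t 19.9 pos [ 0.616  -0.1391  0.0443] jawyaw -0.024 approach [ 0.002  -0.0051 -1.    ] F [-0.2 -2.   1. ] w 0.0005 q1,7 [-0.17  0.52]
shift mm [-1.   1.1 35.5] rot deg [ 0.29 -0.04  0.12]
shift mm [-1.   1.1 35.5] rot deg [ -0.19 179.96   0.46]
[ 0.03   -0.2355]
```

View pics/w8.png

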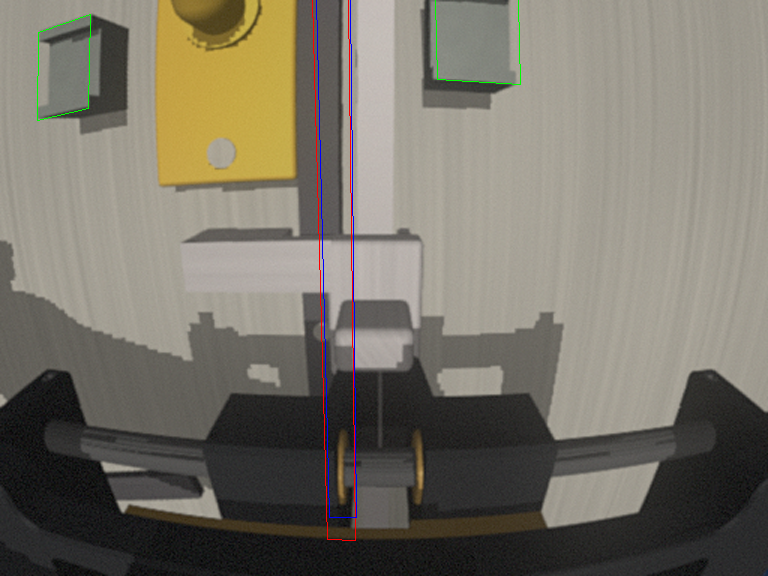

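The far overlay lines only miss because straight lines curve in the fisheye; the supports match. The sled moves, with its paddle just behind the foot. I continue.

>>> move_arm(increments=[[-0.001,0.001,0.006,0.3,0,0,1],[0,0,0.006,0,0,0,1],[0,0,0.006,0,0,0,1],[0,0,0.006,0,0,0,1],[0,0,0.006,0,0,0,1],[0,0,0.004,0,0,0,1],[0,0,0.004,0,0,0,1],[0,0,0.003,0,0,0,1],[0,0,0,0,0,0,1],[0,0,0,0,0,0,1]])

```text
t: 20.95
ee_pos: [0.6163, -0.0998, 0.0436]
tool_rot: [0.709, -0.008, 0.011, -0.705]
contact_force: [0.2, -3.5, -0.8]
gripper_width: 0.0001
```

Run:
```python
from h import *
go(loc(JIG,.029,-.188),.043,JIG[2])
print(inj(manip.read_state()['ee_pos']))
p=eyes.camera('wrist');overlay(p,[],'w9.png')
p=eyes.camera('scene');overlay(p,[],'s9.png',proj,5,(1000,850,1750,1400))
```

```text
t 20.95 pos [ 0.6163 -0.0998  0.0436] jawyaw -0.028 approach [ 0.0043 -0.0048 -1.    ] F [ 0.2 -3.5 -0.8] w 0.0001 q1,7 [-0.24  0.47]
shift mm [-0.5  0.6  8.2] rot deg [ 0.27 -0.27  0.25]
shift mm [-0.5  0.6  8.2] rot deg [ -0.39 179.73   0.42]
[ 0.0294 -0.1962]
```

View pics/w9.png

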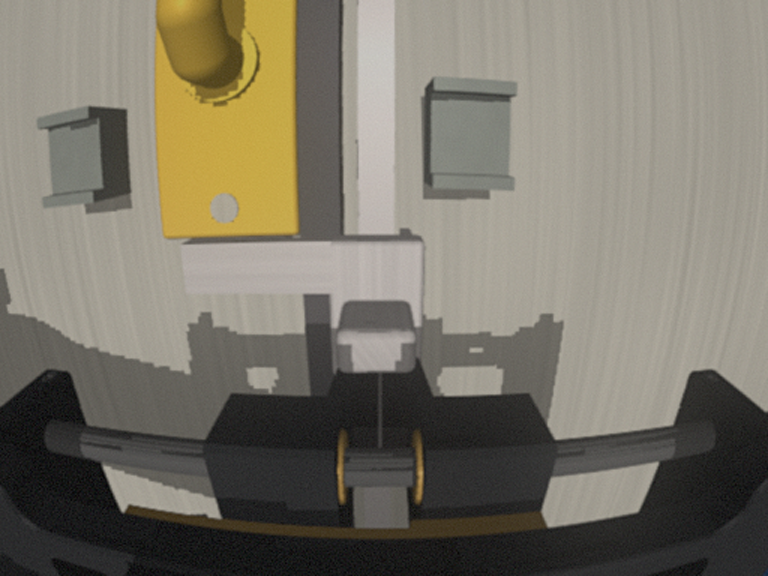

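View pics/s9.png

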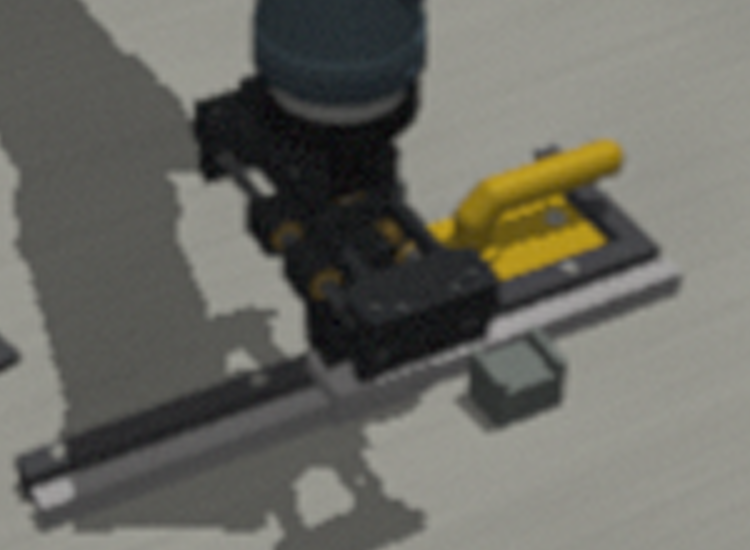

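>>> move_arm(increments=[[-0.001,0,0.004,0,0,0,1],[0,0,0.003,0,0,0,1],[0,0,0.003,0,0,0,1],[0,0,0.003,0,0,0,1],[0,0,0.003,0,0,0,1],[0,0,0.003,0,0,0,1],[0,0,0.003,0,0,0,1],[0,0,0.003,0,0,0,1],[0,0,0.003,0,0,0,1],[0,0,0.003,0,0,0,1]])

```text
t: 22.05
ee_pos: [0.6162, -0.0907, 0.0442]
tool_rot: [0.719, -0.011, 0.019, -0.695]
contact_force: [1.8, -11.4, -1.5]
gripper_width: 0.0002
```

Run:
```python
from h import *
go(loc(JIG,.029,-.188),.043,JIG[2])
print(inj(manip.read_state()['ee_pos']))
p=eyes.camera('wrist');overlay(p,[],'w10.png')
p=eyes.camera('scene');overlay(p,[],'s10.png',proj,6,(1300,1050,2100,1600))
```

```text
t 22.05 pos [ 0.6162 -0.0907  0.0442] jawyaw -0.0415 approach [ 0.0105 -0.0337 -0.9994] F [  1.8 -11.4  -1.5] w 0.0002 q1,7 [-0.29  0.42]
shift mm [-0.   1.2 -0.9] rot deg [ 1.91 -1.05  0.67]
shift mm [-0.   1.2 -0.9] rot deg [ -1.04 178.92   2.99]
[ 0.029  -0.1871]
```

View pics/w10.png

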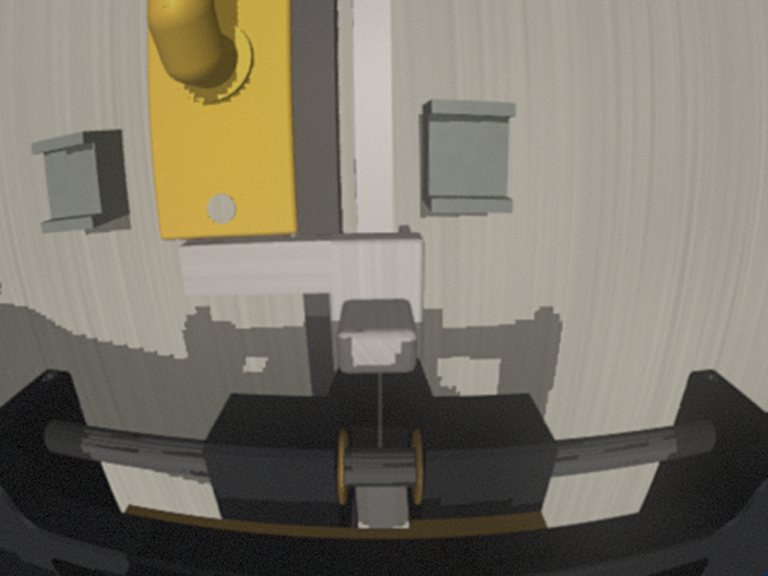

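View pics/s10.png

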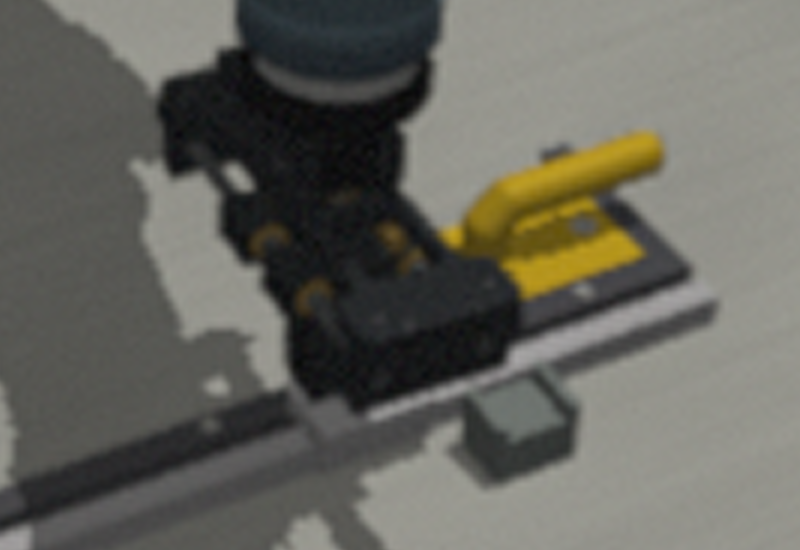

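>>> move_arm(increments=[[0,0,0.005,0,0,0,1],[0,0,0.005,0,0,0,1],[0,0,-0.006,1,-1,0.6,1],[0,0,-0.01,1,0,0,1],[0,0,-0.01,0,0,0,1],[0,-0.02,0,0,0,0,1],[0,-0.03,0,0,0,0,1],[0,-0.03,0,0,0,0,1],[0,-0.03,0,0,0,0,1],[0,-0.01,0,0,0,0,1]])

```text
t: 23.15
ee_pos: [0.6114, -0.1066, 0.1644]
tool_rot: [-0.706, 0.013, -0.004, 0.708]
contact_force: [0.8, -1.0, -0.1]
gripper_width: 0.0009
```

```bash
cat >> h.py <<'E'
def dens(P,n=30): 
    P=np.array(P,float);return np.concatenate([np.linspace(a,b,n) for a,b in zip(P[:-1],P[1:])])
def D(polys): return [(dens(P),c) for P,c in polys]
E
python3 - <<'E'
from h import *
st()
h=np.r_[loc(JIG,-.030,-.07),JIG[2]+np.pi/2]
p=eyes.camera('wrist');overlay(p,[],'w11.png',s=4,crop=(600,0,1400,600));overlay(p,D(jigpolys()+foot(h)),'w11o.png')
p=eyes.camera('scene');overlay(p,[],'s11.png',proj,6,(1300,1050,2100,1600))
E
```

```text
t 23.15 pos [ 0.6114 -0.1066  0.1644] jawyaw -0.024 approach [-0.0114  0.0027 -0.9999] F [ 0.8 -1.  -0.1] w 0.0009 q1,7 [-0.29  0.41]
```

View pics/w11.png

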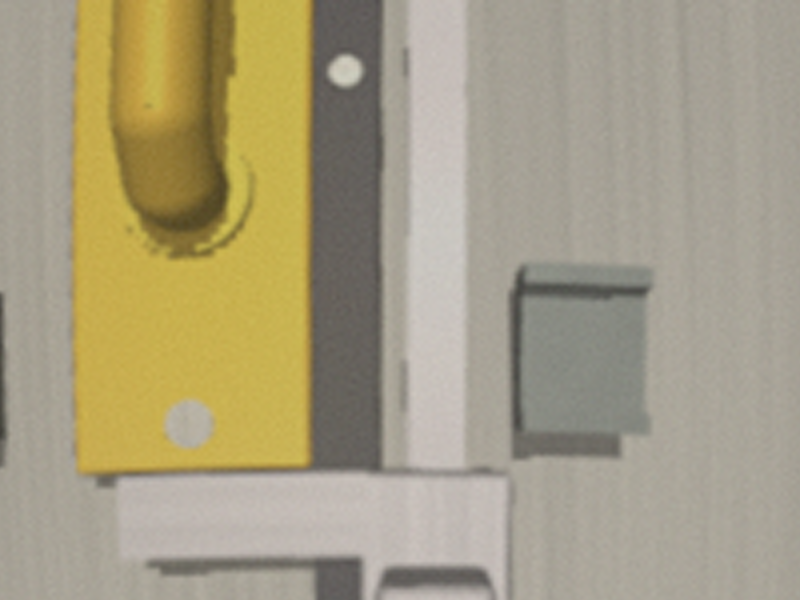

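View pics/w11o.png

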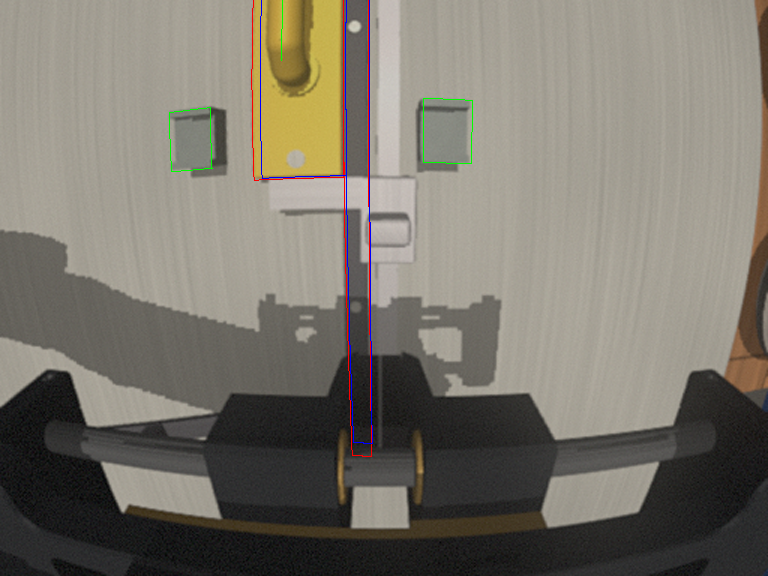

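View pics/s11.png

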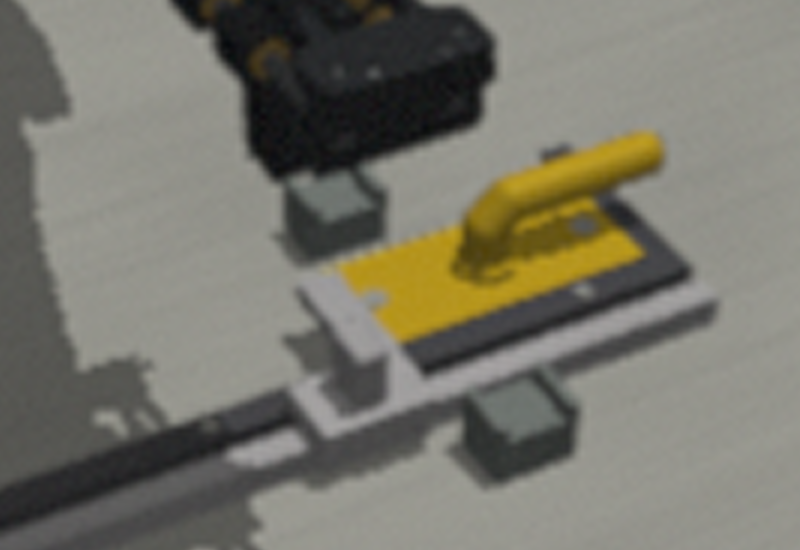

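>>> move_arm(increments=[[0,0,0.03,0,0,0,1],[0,0,0.03,0,0,0,1],[0,0,0.03,0,0,0,1],[0,0,0.03,0,0,0,1],[0,0,0,0,0,0,1],[0,0,0,0,0,0,1],[0,0,0,0,0,0,1],[0,0,0,0,0,0,1],[0,0,0,0,0,0,1],[0,0,0,0,0,0,1]])

```text
t: 24.25
ee_pos: [0.6058, 0.0171, 0.15]
tool_rot: [-0.706, 0.021, 0.002, 0.708]
contact_force: [0.2, -0.2, -0.5]
gripper_width: 0.0002
```

Run:
```python
from h import *
st()
h=np.r_[loc(JIG,-.030,-.07),JIG[2]+np.pi/2]
p=eyes.camera('wrist');overlay(p,[],'w12.png',s=4,crop=(600,200,1400,800));overlay(p,D(jigpolys()+foot(h)),'w12o.png')
```

```text
t 24.25 pos [0.6058 0.0171 0.15  ] jawyaw -0.0272 approach [-0.032   0.0024 -0.9995] F [ 0.2 -0.2 -0.5] w 0.0002 q1,7 [-0.49  0.21]
```

View pics/w12.png

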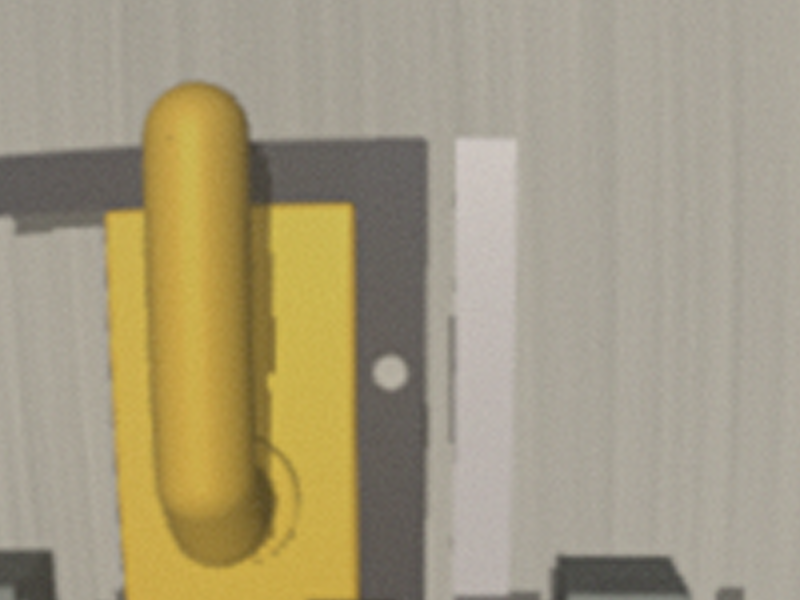

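View pics/w12o.png

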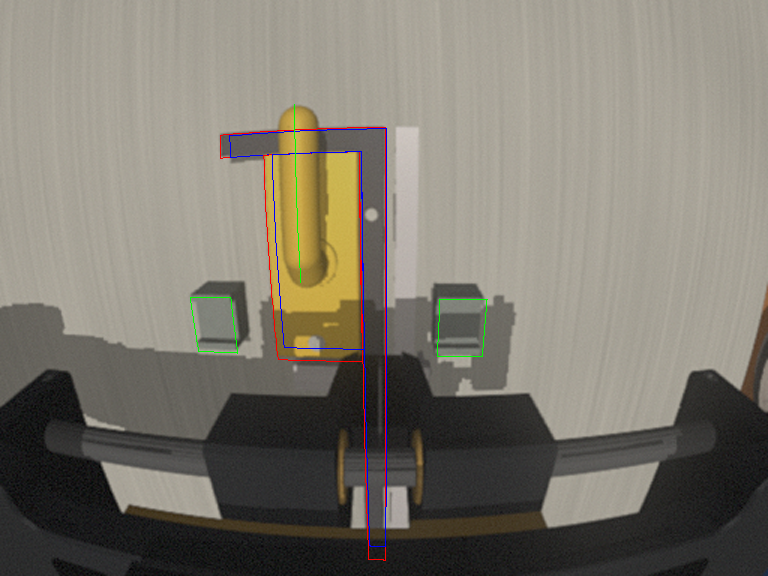

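Run:
```python
from h import *
go([.4033,-.2573],.12,.1944)
```

```text
t 24.3 pos [0.6058 0.017  0.15  ] jawyaw -0.0273 approach [-0.032   0.0023 -0.9995] F [-0.1  0.3 -0.3] w 0.0004 q1,7 [-0.49  0.21]
shift mm [-193.9   35.9 -279.7] rot deg [ -0.28 -12.7   -1.82]
shift mm [-193.9   35.9 -279.7] rot deg [  2.67 167.28  -0.41]
```

>>> move_arm(increments=[[-0.024,-0.005,-0.035,0,0,-1.8,0.7],[-0.024,0,-0.035,0,0,0,0.3],[-0.024,0,-0.035,0,0,0,0],[-0.024,0,-0.035,0,0,0,0],[-0.024,0,-0.035,0,0,0,0],[-0.024,0,-0.035,0,0,0,0],[-0.024,0,-0.035,0,0,0,0],[-0.024,0.01,-0.035,0,-5,0,0],[0,0.01,0,0,-7,0,0],[0,0.01,0,0,0,0,0]])

```text
t: 25.3
ee_pos: [0.4022, -0.2714, 0.1273]
tool_rot: [0.706, 0.07, -0.061, -0.703]
contact_force: [-0.0, 1.1, -0.3]
gripper_width: 0.078
```

Run:
```python
from h import *
go([.4033,-.2573],.12,.1944)
```

```text
t 25.3 pos [ 0.4022 -0.2714  0.1273] jawyaw 0.1852 approach [ 0.013  -0.003  -0.9999] F [-0.   1.1 -0.3] w 0.078 q1,7 [0.09 1.04]
shift mm [ 3.6  7.3 13.7] rot deg [ 0.31 -0.53  0.7 ]
shift mm [ 3.6  7.3 13.7] rot deg [ -1.09 179.47   0.48]
```

>>> move_arm(increments=[[0.004,0.01,0.012,0.3,-0.5,0.7,0],[0,0.01,0.002,0,0,0,0],[0,0.01,0,0,0,0,0],[0,0.01,0,0,0,0,0],[0,0.005,0,0,0,0,0],[0,0,0,0,0,0,0],[0,0,0,0,0,0,0],[0,0,0,0,0,0,0],[0,0,0,0,0,0,0],[0,0,0,0,0,0,0]])

```text
t: 26.3
ee_pos: [0.4057, -0.253, 0.0777]
tool_rot: [-0.704, -0.067, 0.068, 0.704]
contact_force: [0.2, -0.7, -0.4]
gripper_width: 0.0885
```

```bash
cat >> h.py <<'E'
def barp(B,z0=0):
    r=lambda a,b,z:pl(B,[(-a,-b,z),(a,-b,z),(a,b,z),(-a,b,z),(-a,-b,z)])
    return [(r(.105,.01,z0+.008),(0,0,255)),(r(.01,.01,z0+.033),(0,255,0))]
E
python3 - <<'E'
from h import *
B=np.array([.4033,-.2573,.1944])
go(B[:2],.011,B[2])
p=eyes.camera('wrist');overlay(p,D(barp(B)),'w13.png');overlay(p,D(barp(B)),'w13z.png',s=4,crop=(600,600,1400,1200))
E
```

```text
t 26.3 pos [ 0.4057 -0.253   0.0777] jawyaw 0.1911 approach [-1.7e-03  9.0e-04 -1.0e+00] F [ 0.2 -0.7 -0.4] w 0.0885 q1,7 [0.1  1.07]
shift mm [-3.1 66.8 -3.8] rot deg [-0.07 -0.19 -0.09]
shift mm [-3.1 66.8 -3.8] rot deg [ 1.4000e-01  1.7981e+02 -1.1000e-01]
```

View pics/w13.png

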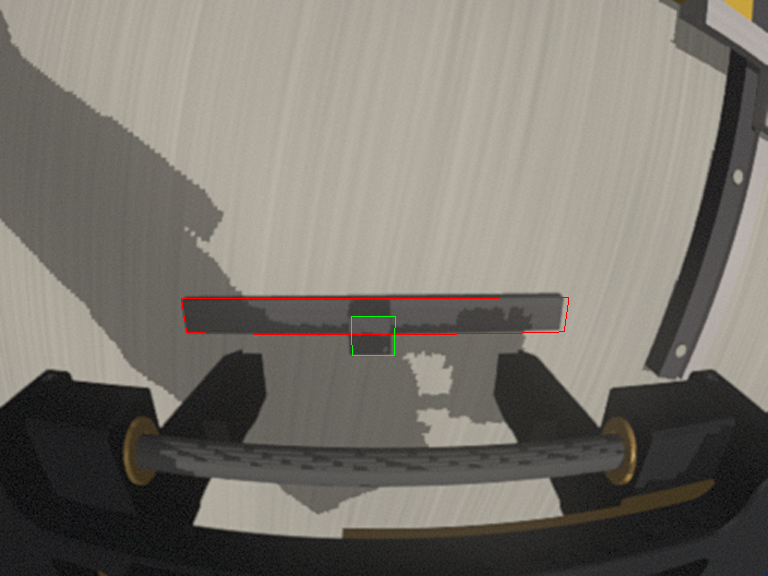

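View pics/w13z.png

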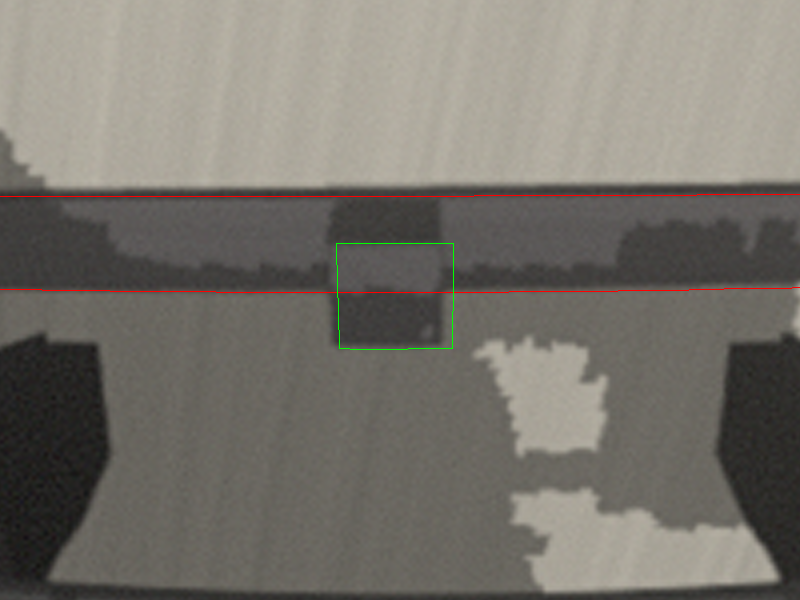

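>>> move_arm(increments=[[-0.005,0.015,-0.004,0,-0.2,0,0],[0,0.015,0,0,0,0,0],[0,0.015,0,0,0,0,0],[0,0.012,0,0,0,0,0],[0,0.007,0,0,0,0,0],[0,0.003,0,0,0,0,0],[0,0,0,0,0,0,0],[0,0,0,0,0,0,0],[0,0,0,0,0,0,0],[0,0,0,0,0,0,0]])

```text
t: 27.35
ee_pos: [0.4041, -0.2595, 0.0107]
tool_rot: [0.704, 0.07, -0.067, -0.703]
contact_force: [-0.4, -0.7, -0.1]
gripper_width: 0.088
```

Run:
```python
from h import *
B=np.array([.4015,-.2577,.1944])
go(B[:2],.011,B[2])
```

```text
t 27.35 pos [ 0.4041 -0.2595  0.0107] jawyaw 0.1947 approach [ 0.0042 -0.0017 -1.    ] F [-0.4 -0.7 -0.1] w 0.088 q1,7 [0.21 1.16]
shift mm [-2.2 -0.3  2.3] rot deg [0.14 0.01 0.22]
shift mm [-2.2 -0.3  2.3] rot deg [   0.34 -179.99   -0.22]
```

>>> move_arm(increments=[[-0.002,0,0.002,0,0,0,0],[0,0,0,0,0,0,0.4],[0,0,0,0,0,0,1],[0,0,0,0,0,0,1],[0,0,0,0,0,0,1],[0,0,0,0,0,0,1],[0,0,0,0,0,0,1],[0,0,0,0,0,0,1],[0,0,0,0,0,0,1],[0,0,0,0,0,0,1]])

```text
t: 28.35
ee_pos: [0.402, -0.2579, 0.0113]
tool_rot: [0.705, 0.071, -0.067, -0.703]
contact_force: [0.4, -0.8, 0.7]
gripper_width: 0.0198
```

>>> move_arm(increments=[[0,0,0,0,0,0,1],[0,0,0,0,0,0,1],[0,0,0,0,0,0,1],[0,0,0,0,0,0,1],[0,0,0,0,0,0,1],[0,0,0,0,0,0,1],[0,-0.005,0,0,0,0,1],[0,-0.01,0,0,0,0,1],[0,-0.02,0,0,0,0,1],[0,-0.025,0,0,0,0,1]])

```text
t: 29.35
ee_pos: [0.3985, -0.256, 0.0713]
tool_rot: [-0.703, -0.068, 0.069, 0.705]
contact_force: [0.5, 0.4, -3.2]
gripper_width: 0.0195
```

Run:
```python
from h import *
t=loc(JIG,-.0175,-.110);print(t)
go(t,.12,JIG[2])
p=eyes.camera('wrist');overlay(p,[],'w14.png')
```

```text
[ 0.57144198 -0.01256243]
t 29.35 pos [ 0.3985 -0.256   0.0713] jawyaw 0.1945 approach [-0.0024  0.0019 -1.    ] F [ 0.5  0.4 -3.2] w 0.0195 q1,7 [0.12 1.09]
shift mm [216.6 -48.6 205.5] rot deg [-0.12 12.48 -0.13]
shift mm [216.6 -48.6 205.5] rot deg [  -0.19 -167.52    0.18]
```

View pics/w14.png

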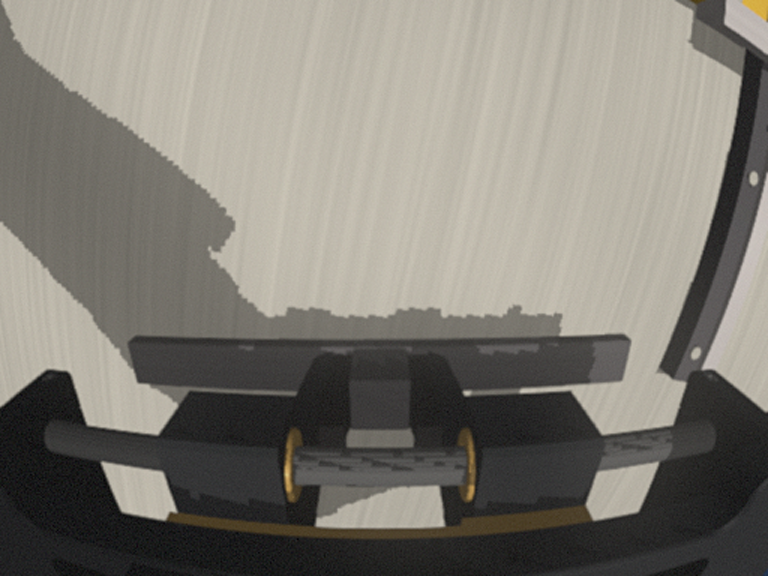

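>>> move_arm(increments=[[0,-0.035,0,0,0,0,1],[0.01,-0.02,0.01,0,0,0,1],[0.029,0,0.027,0,0,0,1],[0.029,0,0.027,0,0,0,1],[0.029,0,0.027,0,0,0,1],[0.029,0,0.027,0,0,0,1],[0.029,0,0.027,0,0,0,1],[0.029,0,0.027,0,0,0,1],[0.025,0,0.025,0,0,0,1],[0,0,0,0,6,0,1]])

```text
t: 30.4
ee_pos: [0.5724, -0.0142, 0.1362]
tool_rot: [-0.706, -0.031, 0.027, 0.707]
contact_force: [-0.6, 0.4, -4.2]
gripper_width: 0.0197
```

Run:
```python
from h import *
go(loc(JIG,-.0175,-.110),.12,JIG[2])
```

```text
t 30.4 pos [ 0.5724 -0.0142  0.1362] jawyaw 0.0816 approach [ 0.0064  0.0018 -1.    ] F [-0.6  0.4 -4.2] w 0.0197 q1,7 [-0.45  0.39]
shift mm [-0.9 16.2  1.7] rot deg [-0.1   6.01  0.37]
shift mm [-0.9 16.2  1.7] rot deg [ 5.6000e-01 -1.7399e+02  1.4000e-01]
```

>>> move_arm(increments=[[0,0.008,0.002,0,6,0.3,1],[0,0.015,0,0,0,0,1],[0,0.015,0,0,0,0,1],[0,0,0,0,0,0,1],[0,0,0,0,0,0,1],[0,0,0,0,0,0,1],[0,0,0,0,0,0,1],[0,0,0,0,0,0,1],[0,0,0,0,0,0,1],[0,0,0,0,0,0,1]])

```text
t: 31.4
ee_pos: [0.571, -0.0122, 0.0962]
tool_rot: [-0.707, 0.007, -0.007, 0.708]
contact_force: [-0.4, 0.7, -3.9]
gripper_width: 0.0198
```

Run:
```python
from h import *
s,R=st()
go(loc(JIG,-.0175,-.110),.05,JIG[2])
B=np.r_[s['ee_pos'][:2],JIG[2]]
p=eyes.camera('wrist');overlay(p,D(jigpolys()+barp(B,s['ee_pos'][2]-.011)),'w15.png')
p=eyes.camera('scene');overlay(p,jigpolys(),'s15.png',proj,6,(1300,1050,2100,1600))
```

```text
t 31.4 pos [ 0.571  -0.0122  0.0962] jawyaw -0.0206 approach [ 1.0e-04  1.6e-03 -1.0e+00] F [-0.4  0.7 -3.9] w 0.0198 q1,7 [-0.44  0.33]
t 31.4 pos [ 0.571  -0.0122  0.0962] jawyaw -0.0206 approach [ 1.0e-04  1.6e-03 -1.0e+00] F [-0.4  0.7 -3.9] w 0.0198 q1,7 [-0.44  0.33]
shift mm [ 0.4 46.2 -0.4] rot deg [-0.09  0.15  0.  ]
shift mm [ 0.4 46.2 -0.4] rot deg [ 1.0000e-02 -1.7984e+02  1.4000e-01]
```

View pics/w15.png

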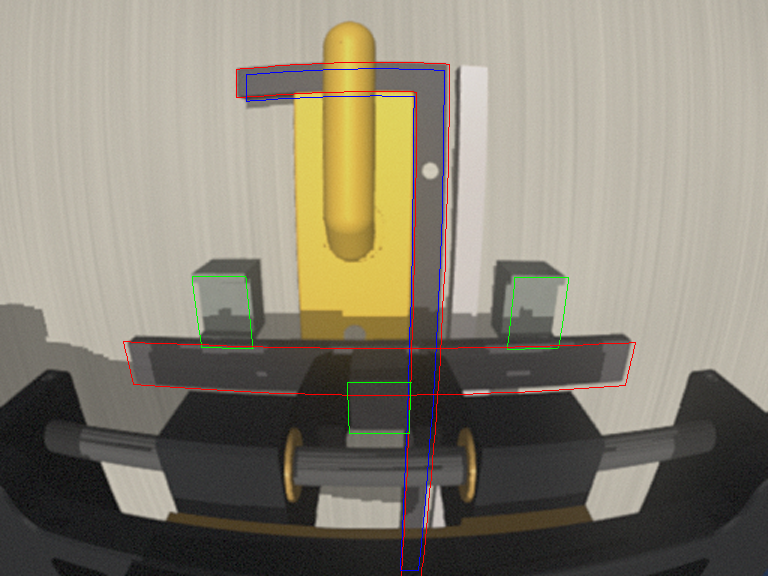

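View pics/s15.png

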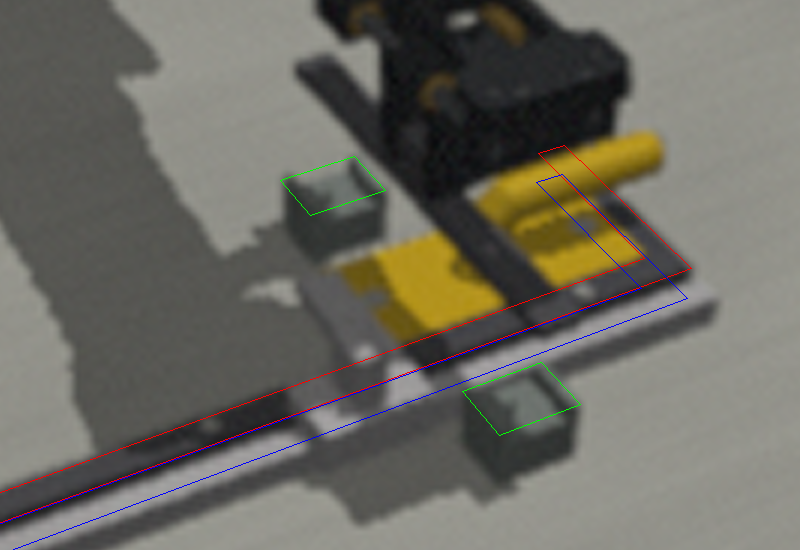

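>>> move_arm(increments=[[0,0.012,-0.001,0,0.1,0,1],[0,0.012,0,0,0,0,1],[0,0.012,0,0,0,0,1],[0,0.01,0,0,0,0,1],[0,0.005,0,0,0,0,1],[0,0.002,0,0,0,0,1],[0,0,0,0,0,0,1],[0,0,0,0,0,0,1],[0,0,0,0,0,0,1],[0,0,0,0,0,0,1]])

```text
t: 32.5
ee_pos: [0.5706, -0.0131, 0.0375]
tool_rot: [-0.707, 0.008, -0.007, 0.708]
contact_force: [0.3, -0.3, -4.3]
gripper_width: 0.0199
```

Run:
```python
from h import *
go(loc(JIG,-.0175,-.110),.035,JIG[2])
p=eyes.camera('scene');overlay(p,[],'s16.png',proj,7,(1600,1300,2350,1850))
p=eyes.camera('wrist');overlay(p,[],'w16.png')
```

```text
t 32.5 pos [ 0.5706 -0.0131  0.0375] jawyaw -0.0222 approach [-0.0012  0.0014 -1.    ] F [ 0.3 -0.3 -4.3] w 0.0199 q1,7 [-0.39  0.38]
shift mm [0.8 2.5 0.5] rot deg [-0.08  0.06 -0.07]
shift mm [0.8 2.5 0.5] rot deg [-1.1000e-01 -1.7994e+02  1.2000e-01]
```

View pics/s16.png

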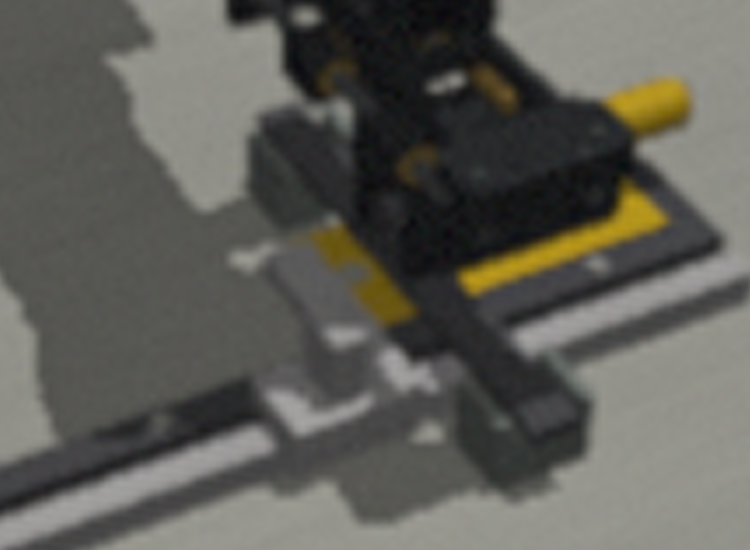

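View pics/w16.png

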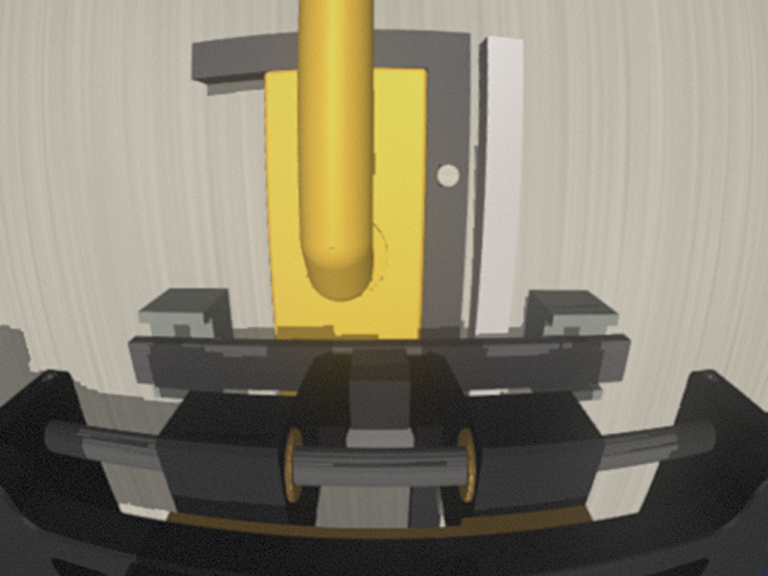

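>>> move_arm(increments=[[0.001,0.002,0,0,0,0,1],[0,0.002,0,0,0,0,1],[0,0.001,0,0,0,0,1],[0,0,0,0,0,0,1],[0,0,0,0,0,0,1],[0,0,0,0,0,0,1],[0,0,0,0,0,0,1],[0,0,0,0,0,0,1],[0,0,0,0,0,0,1],[0,0,0,0,0,0,1]])

```text
t: 33.6
ee_pos: [0.5725, -0.013, 0.0354]
tool_rot: [-0.706, 0.008, -0.008, 0.708]
contact_force: [-0.7, -0.5, -1.9]
gripper_width: 0.0197
```

Run:
```python
from h import *
go(loc(JIG,-.0175,-.110),.035,JIG[2])
```

```text
t 33.6 pos [ 0.5725 -0.013   0.0354] jawyaw -0.0223 approach [-3.0e-04  3.7e-03 -1.0e+00] F [-0.7 -0.5 -1.9] w 0.0197 q1,7 [-0.39  0.38]
shift mm [-1.   0.4  0.4] rot deg [-0.21  0.06 -0.02]
shift mm [-1.   0.4  0.4] rot deg [-4.0000e-02 -1.7994e+02  3.3000e-01]
```

>>> move_arm(increments=[[0,0.001,0,0,0,0,1],[0,0,0,0,0,0,1],[0,0,0,0,0,0,0.5],[0,0,0,0,0,0,0.5],[0,0,0,0,0,0,0.5],[0,0,0,0,0,0,0.5],[0,0,0,0,0,0,0.5],[0,0,0,0,0,0,0.5],[0,0,0,0,0,0,0.5],[0,0,0,0,0,0,0.5]])

```text
t: 34.6
ee_pos: [0.5741, -0.0132, 0.036]
tool_rot: [-0.706, 0.007, -0.009, 0.709]
contact_force: [-0.1, 0.4, -0.3]
gripper_width: 0.0438
```

>>> move_arm(increments=[[0,-0.005,0,0,0,0,0.5],[0,-0.01,0,0,0,0,0.5],[0,-0.02,0,0,0,0,0.5],[0,-0.03,0,0,0,0,0.5],[0,-0.03,0,0,0,0,0.5],[0,-0.03,0,0,0,0,0.5],[0,-0.02,-0.03,0,0,0,0.5],[0,0,-0.03,0,0,0,0.5],[0,0,0,0,0,0,0.5],[0,0,0,0,0,0,0.5]])

```text
t: 35.6
ee_pos: [0.5729, -0.0751, 0.1934]
tool_rot: [-0.705, 0.005, -0.01, 0.709]
contact_force: [-0.4, 0.5, -0.4]
gripper_width: 0.044
```

Run:
```python
from h import *
s,R=st()
B=np.r_[loc(JIG,-.0175,-.110),JIG[2]]
h=np.r_[loc(JIG,-.030,-.07),JIG[2]+np.pi/2]
p=eyes.camera('wrist');overlay(p,[],'w17z.png',s=3,crop=(350,0,1150,600))
overlay(p,D(barp(B,.024)+foot(h)),'w17.png')
p=eyes.camera('scene');overlay(p,[],'s17.png',proj,7,(1600,1300,2350,1850))
```

```text
t 35.6 pos [ 0.5729 -0.0751  0.1934] jawyaw -0.0218 approach [ 0.007   0.0051 -1.    ] F [-0.4  0.5 -0.4] w 0.044 q1,7 [-0.4   0.37]
```

View pics/w17z.png

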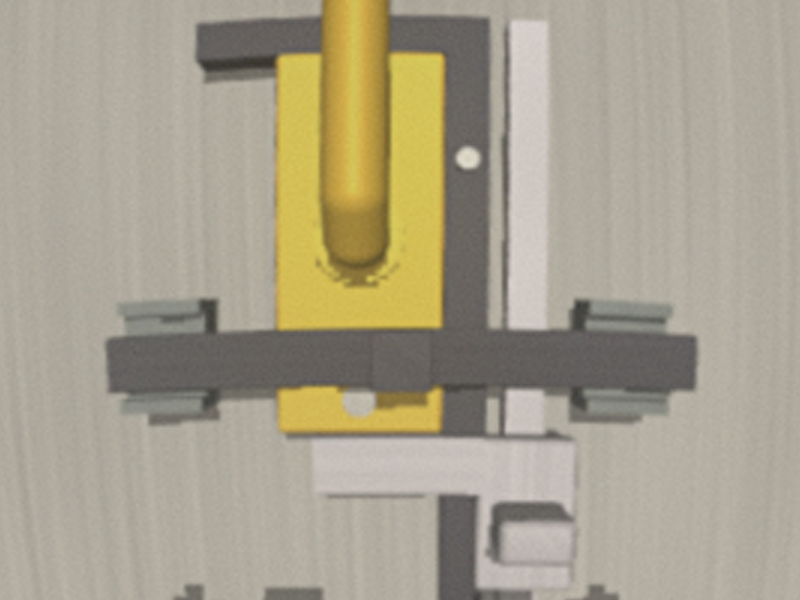

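View pics/w17.png

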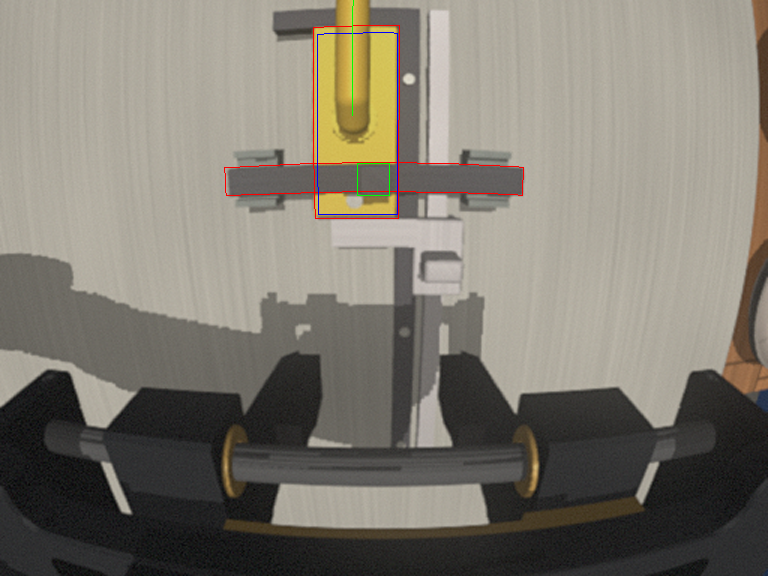

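View pics/s17.png

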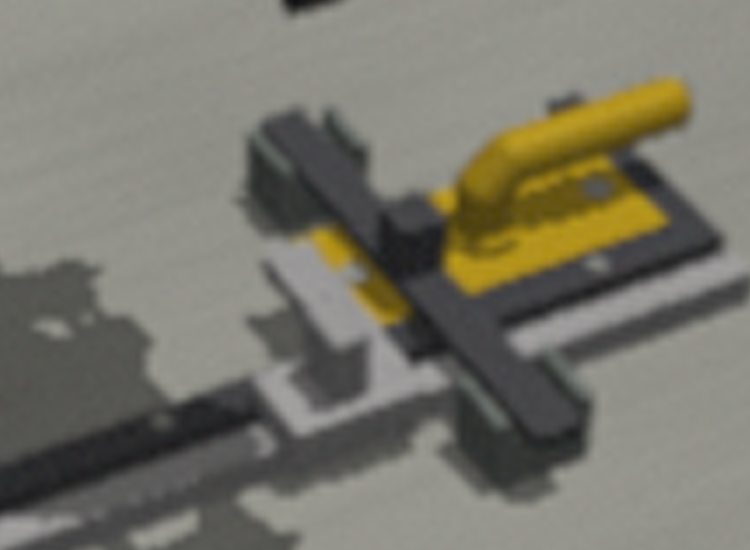

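Run:
```python
from h import *
st();print(manip.close_job())
```

```text
t 35.7 pos [ 0.5727 -0.0747  0.1929] jawyaw -0.0209 approach [ 0.0061  0.0047 -1.    ] F [ 0.1  0.2 -0.2] w 0.044 q1,7 [-0.4   0.37]
the job is handed in; nothing more can be done
None
```

The job is handed in at about 35.7 s of the 72 s allowed; no verdict was reported.

- **Handle:** I took the middle-sized yellow handle, set its foot down about 25 mm short of home and pressed it against the back fence.
- **Sled:** I pushed it from behind with shut fingers until it stopped at about 11 N, then gave one more short push.
- **Bar:** I laid it across both supports between the cheeks and let go.

**Last checks:**
- The last wrist and scene pictures show the foot flush with the back fence along its length and up against the end fence. The paddle is on the free end, with at most about 1 mm of gap judged from the picture.
- The bar lies flat and centred between the cheeks on both supports, within about 1–2 mm of the planned outline.
- The gripper is about 0.19 m up, and its force reading is near zero.
- I never worked near the sleeve, bumper ring or hex key, but I took no final picture to confirm they had not moved.

**Disagreements:** some jig outlines drawn on the wrist pictures ran up to 8 mm off the fence. I put that down to drawing straight lines in the fisheye view; drawn with enough points, they matched. The first press on the back fence stopped 1–2 mm short of where I had measured the fence, so I pressed harder before releasing.

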